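# Blow out and stack the bun tins

### The job

Clean every bun tin on the baking sheet and nest them all in one stack on the round copper-rimmed stand, working in the order red, yellow, green, blue (some colours may be missing), so that red comes lowest. For each tin in turn: stand it upright centred on the ringed mark under the air nozzle, press the yellow treadle right down to its stop for about a second and let it come up again, then put the tin on the stand, or nest it fully into the top tin of the stack, and let go before starting the next. Leave the spray can, the bowl and the brush where they are.

Things in the scene. Friction and masses are not known exactly. Their poses are not given: they have to be found in the camera images.
- tin_red: round open bun tin, red upper band (None from the start: absent). 46 mm tall, 90 g. Brown lower part 22 mm tall, 55 mm wide tapering to 48 mm at the foot; red band 24 mm tall, 64 mm outside, 58 mm inside. The band's underside sits on the rim of the tin below: each nested tin stands 24 mm higher. Origin: centre of underside, z up through the mouth. Starts upright on the sheet, 4 mm above the bench.
- tin_yellow: round open bun tin, yellow upper band (None from the start: absent). 46 mm tall, 90 g. Brown lower part 22 mm tall, 55 mm wide tapering to 48 mm at the foot; yellow band 24 mm tall, 64 mm outside, 58 mm inside. The band's underside sits on the rim of the tin below: each nested tin stands 24 mm higher. Origin: centre of underside, z up through the mouth. Starts upright on the sheet, 4 mm above the bench.
- tin_green: round open bun tin, green upper band (None from the start: absent). 46 mm tall, 90 g. Brown lower part 22 mm tall, 55 mm wide tapering to 48 mm at the foot; green band 24 mm tall, 64 mm outside, 58 mm inside. The band's underside sits on the rim of the tin below: each nested tin stands 24 mm higher. Origin: centre of underside, z up through the mouth. Starts upright on the sheet, 4 mm above the bench.
- tin_blue: round open bun tin, blue upper band (None from the start: absent). 46 mm tall, 90 g. Brown lower part 22 mm tall, 55 mm wide tapering to 48 mm at the foot; blue band 24 mm tall, 64 mm outside, 58 mm inside. The band's underside sits on the rim of the tin below: each nested tin stands 24 mm higher. Origin: centre of underside, z up through the mouth. Starts upright on the sheet, 4 mm above the bench.
- mark (a point): centre of the black ring (72 mm) on the flat 150 mm square plate of the air blow-off station, on its surface, 5 mm above the bench. z is up; x points from the mark to the nozzle's post: brass nozzle tip 92 mm along +x, 100 mm up; post 127 mm along +x, up to 145 mm tall. The red plunger on the post sinks as the treadle goes down.
- treadle (a joint): angle of the yellow treadle, rad: 0 = up (rest), 0.26 = down at its stop. A spring pushes it back up: about 4 N at the rubber pad to start, about 10 N at the stop.
- treadle_pad (a point): point on top of the yellow treadle's black rubber pad, on its centre line, 90 mm from the hinge: press here from above. Plate 118 mm long, 78 mm wide; its free end lies along this point's -x, the hinge (32 mm above the bench) along +x. Its z is square to the plate: 0.30 rad off vertical at rest, 0.04 at the stop. Point 64 mm above the bench at rest, 41 mm at the stop.
- stand_floor (a point): centre of the inner floor of the round dark stacking stand, 6 mm above the bench. Floor 66 mm across inside a copper collar that rises 8 mm above it (74 mm outside, on a 90 mm disc). z is up. The bottom tin stands on this floor inside the collar.
- spray_can: bystander: upright can, 60 mm diameter, 190 mm tall, origin centre of the underside.
- bowl: bystander: white bowl, 120 mm rim diameter, 50 mm tall, origin centre of the underside.
- pastry_brush: bystander: pastry brush lying on the bench near the robot, right side.

How it is judged:
On the way, in this order (a step that is already met when the one before it is completed fails the run):
1. the red tin stands upright on the marked circle (within 15 mm of its centre) while the treadle is held down at its stop (treadle level with the tin to 0.07 rad) (horizontal distance between tin_red and mark below 0.015 m and z of tin_red in the frame of mark below 0.006 m and angle between tin_red's own z axis and vertical below 0.12 rad and angle between the z axis of treadle_pad and the z axis of tin_red, either way round below 0.07 rad), for 0.3 s.
2. the red tin is let go, upright and fully seated in the stack on the stand (horizontal distance between tin_red and stand_floor below 0.014 m and angle between tin_red's own z axis and vertical below 0.1 rad and z of tin_red in the frame of stand_floor below 0.006 m and linear speed of tin_red below 0.03 m/s and contact force between tin_red and the fingers below 0.1 N), for 0.2 s.
3. the yellow tin stands upright on the marked circle (within 15 mm of its centre) while the treadle is held down at its stop (treadle level with the tin to 0.07 rad) (horizontal distance between tin_yellow and mark below 0.015 m and z of tin_yellow in the frame of mark below 0.006 m and angle between tin_yellow's own z axis and vertical below 0.12 rad and angle between the z axis of treadle_pad and the z axis of tin_yellow, either way round below 0.07 rad), for 0.3 s.
4. the yellow tin is let go, upright and fully seated in the stack on the stand (horizontal distance between tin_yellow and stand_floor below 0.014 m and angle between tin_yellow's own z axis and vertical below 0.1 rad and z of tin_yellow in the frame of stand_floor below 0.03 m and linear speed of tin_yellow below 0.03 m/s and contact force between tin_yellow and the fingers below 0.1 N), for 0.2 s.
5. the green tin stands upright on the marked circle (within 15 mm of its centre) while the treadle is held down at its stop (treadle level with the tin to 0.07 rad) (horizontal distance between tin_green and mark below 0.015 m and z of tin_green in the frame of mark below 0.006 m and angle between tin_green's own z axis and vertical below 0.12 rad and angle between the z axis of treadle_pad and the z axis of tin_green, either way round below 0.07 rad), for 0.3 s.
6. the green tin is let go, upright and fully seated in the stack on the stand (horizontal distance between tin_green and stand_floor below 0.014 m and angle between tin_green's own z axis and vertical below 0.1 rad and z of tin_green in the frame of stand_floor below 0.054 m and linear speed of tin_green below 0.03 m/s and contact force between tin_green and the fingers below 0.1 N), for 0.2 s.
7. the blue tin stands upright on the marked circle (within 15 mm of its centre) while the treadle is held down at its stop (treadle level with the tin to 0.07 rad) (horizontal distance between tin_blue and mark below 0.015 m and z of tin_blue in the frame of mark below 0.006 m and angle between tin_blue's own z axis and vertical below 0.12 rad and angle between the z axis of treadle_pad and the z axis of tin_blue, either way round below 0.07 rad), for 0.3 s.
8. the blue tin is let go, upright and fully seated in the stack on the stand (horizontal distance between tin_blue and stand_floor below 0.014 m and angle between tin_blue's own z axis and vertical below 0.1 rad and z of tin_blue in the frame of stand_floor below 0.054 m and linear speed of tin_blue below 0.03 m/s and contact force between tin_blue and the fingers below 0.1 N), for 0.2 s.
At the end, for the whole second after the job is handed in: All present tins stand upright (within 0.1 rad), at rest and fully nested in one stack on the stand, centred within 14 mm, in the order red, yellow, green, blue from the bottom, and the treadle is up (below 0.04 rad) (horizontal distance between each of tin_red, tin_yellow, tin_green, tin_blue and stand_floor below 0.014 m and angle between each of tin_red, tin_yellow, tin_green, tin_blue's own z axis and vertical below 0.1 rad and z of tin_red in the frame of stand_floor below 0.006 m and linear speed of each of tin_red, tin_yellow, tin_green, tin_blue below 0.03 m/s and z of tin_yellow in the frame of stand_floor below 0.03 m and z of tin_yellow in the frame of tin_red between 0.02 and 0.029 m and z of each of tin_green, tin_blue in the frame of stand_floor below 0.054 m and z of tin_green in the frame of tin_red between 0.02 and 0.053 m and z of tin_green in the frame of tin_yellow between 0.02 and 0.029 m and z of tin_blue in the frame of tin_red between 0.02 and 0.053 m and z of tin_blue in the frame of tin_yellow between 0.02 and 0.053 m and z of tin_blue in the frame of tin_green between 0.02 and 0.029 m and value of joint treadle below 0.04 rad); the robot touches nothing.
It fails at once if the spray can is moved more than 30 mm (distance of spray_can from where it was at the start of the episode above 0.03 m).
It fails at once if the bowl is moved more than 30 mm (distance of bowl from where it was at the start of the episode above 0.03 m).
It fails at once if the pastry brush is moved more than 30 mm (distance of pastry_brush from where it was at the start of the episode above 0.03 m).
Of tin_red, tin_yellow, tin_green, tin_blue only 2 to 3 are there at a start; the rules pass over those that are not, and their reading is None.
At some moment in a run one of tin_red, tin_yellow, tin_green, tin_blue may be knocked a few centimetres aside while the robot is not near it.
It also fails if it takes over 210 s, if anything falls off the work surface, if the arm or the gripper's body presses on something with over 40 N, if the wrist force passes 120 N, or if a joint passes its speed limit or range.

### The arm

A 6-joint arm with a two-finger parallel gripper is mounted at the origin on the work surface. World frame = base frame: x ahead of the robot, y to its left, z up, the work surface at z = 0. Lengths are in m, angles in rad, forces in N, time in s.
With the tool pointing down it reaches from about 0.35 to 0.775 m from the base axis. Payload 5.5 kg.
Tool frame: the origin (TCP) lies on the front face of the gripper's body, between the roots of the fingers; the fingertips stand 73 mm ahead of it and the grasp point (between the pads) lies 54 mm ahead of it; x points along the fingers, z is the direction in which the jaws open and shut, and the axes are right-handed (so a half turn about x gives the same grasp; the last joint's range is limited). The gripper opens to 85 mm and grips with 20 to 120 N. Pads are 22 mm wide; open, the fingers measure 114 mm over their backs; the gripper's body (76 mm by 85 mm) begins 54 mm behind the grasp point. The pads swing forward as they close: fully open they stand 13 mm farther back than shut.
Start: joints at [-1.311, 0.313, 0.046, 1.304, 0, 1.431], TCP at [0.224, -0.53, 0.304] pointing down, gripper open.
Joint ranges: [-2.76, 2.76], [-0.86, 1.69], [-1.03, 1.26], [-2.2, 2.34], [-1.47, 1.5], [-3.14, 3.14]. Speed limits (rad/s): [2.57, 2.57, 3.14, 3.14, 3.14, 3.14].

### API

Orientations are given as a rotation vector (axis times angle).
In Python, from cell import status, cams, workorder gives the robot as it stands.
- The arm moves only by the tool arm_command, never from a script. Its argument "steps" is a list of rows, each an object with "delta_pos": the shift along the tool's x, y, z in m, a list of three; "rot": the turn, a rotation vector about the tool's x, y, z in degrees, a list of three. In form: [{"delta_pos": [x, y, z], "rot": [rx, ry, rz]}, ...]. A call has 1 to 8 rows; each row is the pose to reach, as a shift and turn from the pose commanded when the call began, along the tool's axes at that moment; what a row does not reach only later rows make up. A row lasts 1/10 s, in which the tool goes at most 50 mm and 8.59 degrees, less where a joint would pass 70% of its speed; a pose out of reach is approached as far as the arm can. A call with a gripper value outside its range is refused whole. "claw" is the finger opening in m, from 0 to 0.0854, set as the call begins (left out, the last holds). The fingers move at their own pace and stop on an object; "squeeze" is the grip in N (left out, the last holds). Time passes only in rows, so rows that repeat a pose let the fingers close. It gives the time, the measured TCP pose, the force and the opening at its end, in the units of the state.
- status.sense(): the state, without advancing time (a new reading comes with each control period).
- cams.get_image(name): name is "scene" or "top" or "wrist"; returns a dict with "pixels" (384x512x3 uint8, blue, green, red), "range_z" (384x512 float32, m along the optical axis (not along the pixel's ray), 0 where there is no reading), "K" (3x3 intrinsics, pixels), "k1" (the pictures are not rectified: a ray, as slopes to the right and down, at radius r is drawn at 1 + k1 r^2 times it, then the intrinsics apply), "position" and "orientation" of the camera in the world; the wrist camera has in their place "hand_eye" (4x4, takes a point from camera to tool coordinates, whose origin is the TCP and whose axes are the tool frame's). Camera axes: x right, y up, looking along -z (the intrinsics and any distortion apply to the point x, -y, -z); pixel columns grow to the right and rows downward; lengths in m; the calibration is good to about 2 mm. A picture is of the moment at which its call begins: read the wrist's pose just before it.
- workorder.sign_off(): hands the job in, once; it reports no verdict.
The state is a dict: "time_s": time; "qpos": joint angles; "joint_velocities": joint speeds; "joint_efforts": joint torques, N m; "position": TCP position; "orientation": TCP orientation; "ft_force": force on the tool from outside, world axes, zero at the start; "ft_torque": the same for the moment, N m; "opening": finger opening in m.
Only numpy, scipy, OpenCV 4.12 (cv2) and the standard library are available. Lean on these libraries where they do the work, as an engineer would, in place of code of your own. Each camera call takes 0.05 s, during which the arm holds its last target.

## Working session

There is one attempt and no reset: what is moved stays moved. The work goes in short steps, Python scripts to look and compute and a tool call to move; the robot and the scene stay as the last step left them, time stands still between calls to the robot, and variables do not carry over. Pictures are saved under pics/ and viewed, and the job is handed in when it is done.

Besides the shell and the picture viewer there is one more tool, called as name(argument=value, ...) on one line, values as JSON. arm_command: Moves the arm, as the interface text tells. Its arguments: {"type":"object","properties":{"steps":{"type":"array"},"claw":{"type":"number"},"squeeze":{"type":"number"}},"required":["steps"]}

```bash
ls; mkdir -p pics
python3 - <<'E'
from cell import status,cams
import cv2
print(status.sense())
for n in ["scene","top","wrist"]:
    d=cams.get_image(n); cv2.imwrite(f"pics/{n}0.png",d["pixels"])
    print(n,{k:v for k,v in d.items() if k not in("pixels","range_z")}, (d["range_z"]>0).mean())
E
```

```text
pics
{'time_s': 0.0, 'qpos': array([-1.31061919e+00,  3.14015454e-01,  4.50162831e-02,  1.30358921e+00,
       -2.16268130e-05,  1.43121676e+00]), 'joint_velocities': array([ 0.00153003,  0.00105233,  0.00120433, -0.00044981, -0.00068332,
       -0.00051359]), 'joint_efforts': array([ 4.10254434e-04, -4.80616307e+01,  2.98538822e+01,  1.91680470e-02,
       -2.56310642e-05,  8.41636894e-07]), 'position': array([ 0.22369057, -0.52931445,  0.30301543]), 'orientation': array([ 0.91103648,  1.37359389, -0.90910591]), 'ft_force': array([ 0.67196988, -0.2676709 , -0.86195188]), 'ft_torque': array([-0.03602823,  0.03628197, -0.00419259]), 'opening': 0.0853268651455232}
scene {'K': array([[356.95049302,   0.        , 253.30996311],
       [  0.        , 356.95049302, 191.45144747],
       [  0.        ,   0.        ,   1.        ]]), 'k1': 0.03595113335646086, 'position': array([1.0550213 , 0.20710984, 0.94183336]), 'orientation': array([0.36339155, 0.53787635, 1.84548674])} 0.9959513346354166
top {'K': array([[366.79846681,   0.        , 256.25980258],
       [  0.        , 366.79846681, 203.05671761],
       [  0.        ,   0.        ,   1.        ]]), 'k1': -0.1187041866055776, 'position': array([ 0.40154318, -0.00641141,  1.08078639]), 'orientation': array([ 0.11696414, -0.08421418, -1.60004936])} 0.9958953857421875
wrist {'K': array([[264.76239097,   0.        , 260.55499324],
       [  0.        , 264.76239097, 191.92300863],
       [  0.        ,   0.        ,   1.        ]]), 'k1': 0.018504170998227983, 'hand_eye': array([[ 8.70211121e-04,  3.02982428e-01, -9.52995746e-01,
        -6.85917307e-02],
       [-8.19978530e-04,  9.52996002e-01,  3.02981761e-01,
         7.79452158e-02],
       [ 9.99999285e-01,  5.17777953e-04,  1.07774680e-03,
        -2.34298426e-05],
       [ 0.00000000e+00,  0.00000000e+00,  0.00000000e+00,
         1.00000000e+00]])} 0.9956715901692709
```

View pics/scene0.png

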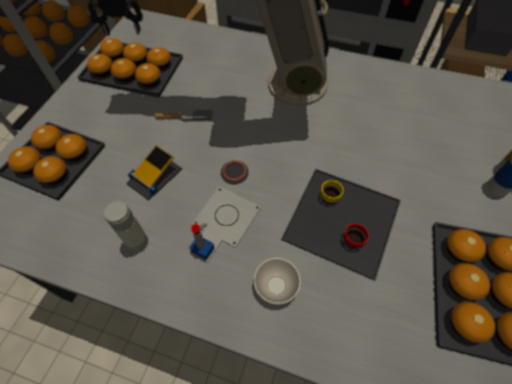

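View pics/top0.png

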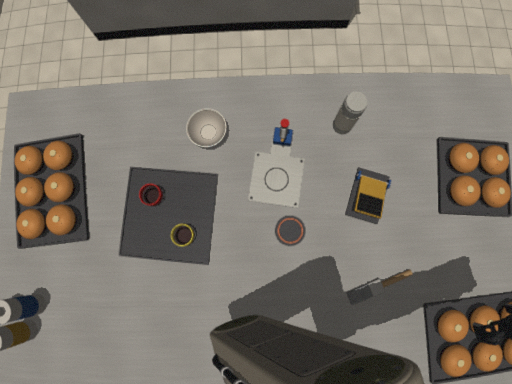

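View pics/wrist0.png

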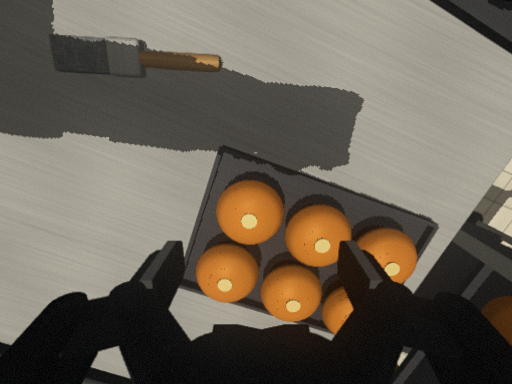

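The scene has red and yellow tins only. In the top view, red is at (150,195), yellow (182,235), the mark (277,180), the stand (290,230), and the treadle pad about (369,205) with its blue hinge at the far end.

```bash
cat > h.py <<'E'
import numpy as np, cv2
from scipy.spatial.transform import Rotation as R
from cell import status,cams
def shot(n):
    s=status.sense(); d=cams.get_image(n)
    if n=="wrist":
        T=np.eye(4);T[:3,:3]=R.from_rotvec(s["orientation"]).as_matrix();T[:3,3]=s["position"]
        C=T@d["hand_eye"]
    else:
        C=np.eye(4);C[:3,:3]=R.from_rotvec(d["orientation"]).as_matrix();C[:3,3]=d["position"]
    d["C"]=C; return d
def rays(d,uv):
    p=cv2.undistortPoints(np.array(uv,float).reshape(-1,1,2),d["K"],np.array([d["k1"],0,0,0,0.]))[:,0]
    return np.c_[p[:,0],-p[:,1],-np.ones(len(p))]
def plane(d,uv,z):
    r=rays(d,uv)@d["C"][:3,:3].T; o=d["C"][:3,3]
    return o+r*((z-o[2])/r[:,2])[:,None]
def depth(d,uv):
    uv=np.array(uv); z=d["range_z"][uv[:,1].astype(int),uv[:,0].astype(int)]
    return (rays(d,uv)*z[:,None])@d["C"][:3,:3].T+d["C"][:3,3]
def mask(d,h0,h1,s=100,v=40,smax=255,vmax=255):
    hsv=cv2.cvtColor(d["pixels"],cv2.COLOR_BGR2HSV)
    m=cv2.inRange(hsv,(max(h0,0),s,v),(h1,smax,vmax))
    if h0<0: m|=cv2.inRange(hsv,(180+h0,s,v),(180,smax,vmax))
    return m
def cloud(d):
    v,u=np.mgrid[0:384,0:512]; return depth(d,np.c_[u.ravel(),v.ravel()]).reshape(384,512,3)
def rim(P,sel,zlo,zhi):
    q=P[sel&(P[...,2]>zlo)&(P[...,2]<zhi)]
    if len(q)<8: return None
    (c,r)=cv2.minEnclosingCircle(q[:,:2].astype(np.float32)); 
    A=np.c_[2*q[:,:2],np.ones(len(q))]; s=np.linalg.lstsq(A,(q[:,:2]**2).sum(1),rcond=None)[0]
    return len(q),np.round(c,4),round(r,4),"lsq",s[:2].round(4),round(float(np.sqrt(s[2]+s[0]**2+s[1]**2)),4),q[:,2].max().round(4)
def up(n,d,x0,y0,x1,y1,f):
    cv2.imwrite(n,cv2.resize(d["pixels"][y0:y1,x0:x1],None,fx=f,fy=f,interpolation=cv2.INTER_NEAREST))
E
python3 - <<'E'
from h import *
np.set_printoptions(precision=4,suppress=True)
d=shot("top"); e=shot("scene")
for n,d in(("top",d),("scene",e)):
    P=cloud(d); wk=(P[...,0]>.3)&(P[...,0]<.8)&(abs(P[...,1])<.45)
    for c,h0,h1 in(("red",-8,6),("yel",20,34),("green",40,85),("blue",100,130)):
        m=mask(d,h0,h1)
        m[~wk]=0
        k,l,st,ct=cv2.connectedComponentsWithStats(m)
        for i in range(1,k):
            if st[i,4]>25:
                cs,_=cv2.findContours((l==i).astype(np.uint8),cv2.RETR_EXTERNAL,cv2.CHAIN_APPROX_NONE)
                c0=max(cs,key=len)[:,0]
                el=cv2.fitEllipse(c0) if len(c0)>5 else None
                print(n,c,st[i],ct[i].round(1),el and np.round(el[0],1),plane(d,[el[0]],.05)[0] , rim(P,l==i,.03,.055))
up("pics/top0c.png",shot("top"),240,100,400,260,4)
E
```

```text
top red [281 119   8   9  64] [284.5 122.8] [284.5 122.8] [ 0.7683 -0.0769  0.05  ] None
top red [139 183  24  23 230] [150.5 194.1] [150.2 194.2] [0.5701 0.3189 0.05  ] (157, array([0.5689, 0.321 ]), 0.0336, 'lsq', array([0.5699, 0.3203]), 0.0309, np.float64(0.0548))
top yel [354 176  33  42 474] [370.5 191.5] [370.3 197.1] [ 0.5403 -0.3128  0.05  ] (378, array([ 0.5664, -0.3207]), 0.0479, 'lsq', array([ 0.5688, -0.3216]), 0.0276, np.float64(0.0548))
top yel [170 223  24  24 191] [181.9 234.9] [181.9 234.7] [0.4507 0.2263 0.05  ] (130, array([0.4525, 0.2282]), 0.0329, 'lsq', array([0.4519, 0.2274]), 0.0306, np.float64(0.0545))
top blue [274 128  18  17 181] [282.2 137. ] [282.4 135.9] [ 0.7286 -0.069   0.05  ] (167, array([ 0.7331, -0.0687]), 0.0319, 'lsq', array([ 0.7335, -0.0699]), 0.0221, np.float64(0.047))
scene red [191 223  10  12  87] [195.5 228.4] [195.5 228.4] [ 0.6991 -0.0991  0.05  ] None
scene red [343 223  27  26 372] [355.8 235. ] [355.9 235.1] [0.5763 0.3227 0.05  ] (225, array([0.5711, 0.3217]), 0.0331, 'lsq', array([0.5726, 0.3226]), 0.0301, np.float64(0.0547))
scene yel [134 146  39  40 548] [150.5 170.3] [153.  166.1] [ 0.5459 -0.3109  0.05  ] (448, array([ 0.559 , -0.3156]), 0.051, 'lsq', array([ 0.5682, -0.3157]), 0.029, np.float64(0.055))
scene yel [320 179  24  24 331] [331.5 190.4] [331.6 190.5] [0.4572 0.2293 0.05  ] (205, array([0.4515, 0.2288]), 0.0329, 'lsq', array([0.4526, 0.2295]), 0.0302, np.float64(0.0542))
scene blue [148 185   8   8  28] [151.5 188.4] [151.9 188.4] [ 0.6203 -0.2755  0.05  ] (21, array([ 0.6123, -0.284 ]), 0.0128, 'lsq', array([ 0.6123, -0.2838]), 0.009, np.float64(0.0396))
scene blue [190 240  23  19 241] [201.9 248.8] [201.9 248.2] [ 0.7473 -0.0588  0.05  ] (208, array([ 0.7392, -0.0663]), 0.0301, 'lsq', array([ 0.7394, -0.0654]), 0.0205, np.float64(0.0476))
```

View pics/top0c.png

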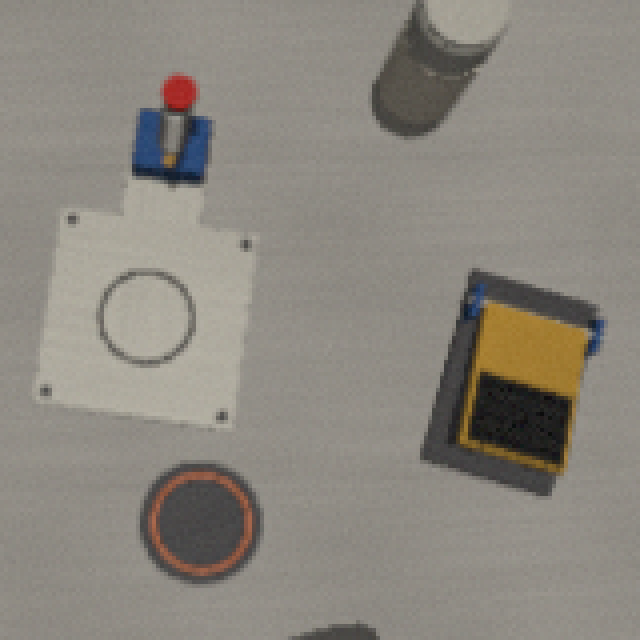

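Run:
```python
from h import *
np.set_printoptions(precision=4,suppress=True)
for n in("top","scene"):
    d=shot(n);P=cloud(d)
    # copper collar
    z=.014; m=mask(d,-10,15,60,60)
    pts=np.argwhere(m>0)[:,::-1]; W=plane(d,pts,.014)
    q=W[np.hypot(W[:,0]-.447,W[:,1]+.085)<.06]; A=np.c_[2*q[:,:2],np.ones(len(q))]
    s=np.linalg.lstsq(A,(q[:,:2]**2).sum(1),rcond=None)[0]; print(n,"stand",len(q),s[:2],np.sqrt(s[2]+(s[:2]**2).sum()))
    # plate white mask, ring inside
    hsv=cv2.cvtColor(d["pixels"],cv2.COLOR_BGR2HSV)
    v,u=np.mgrid[0:384,0:512]; W=plane(d,np.c_[u.ravel(),v.ravel()],.005).reshape(384,512,3)
    near=np.hypot(W[...,0]-.59,W[...,1]+.05)<.05
    g=cv2.cvtColor(d["pixels"],cv2.COLOR_BGR2GRAY)
    med=np.median(g[near]); mm=near&(g<med-25); q=W[mm]
    A=np.c_[2*q[:,:2],np.ones(len(q))]; s=np.linalg.lstsq(A,(q[:,:2]**2).sum(1),rcond=None)[0]
    print("mark",mm.sum(),med,s[:2],np.sqrt(s[2]+(s[:2]**2).sum()))
    # treadle
    t=(mask(d,18,36,100,40)>0)&(np.hypot(P[...,0]-.54,P[...,1]+.31)<.09)
    q=P[t]; print("yellow",len(q),q.min(0),q.max(0))
    c=np.linalg.lstsq(np.c_[q[:,:2],np.ones(len(q))],q[:,2],rcond=None)[0]; print("plane",c,"tilt",np.arctan(np.hypot(*c[:2])), "downdir(hinge)",-c[:2]/np.hypot(*c[:2]))
    r=cv2.minAreaRect(q[:,:2].astype(np.float32)); print(r, cv2.boxPoints(r))
```

```text
top stand 207 [ 0.4562 -0.0816] 0.03498137748545158
mark 95 170.0 [ 0.6098 -0.0475] 0.034203657363199164
yellow 637 [ 0.481  -0.3665 -0.002 ] [ 0.6052 -0.2614  0.0757]
plane [-0.2092  0.0193  0.1684] tilt 0.20712082607394589 downdir(hinge) [ 0.9958 -0.0917]
((0.5407673120498657, -0.3225768804550171), (0.09541915357112885, 0.11231411248445511), 70.94288635253906) [[ 0.4721 -0.3493]
 [ 0.5783 -0.386 ]
 [ 0.6094 -0.2958]
 [ 0.5033 -0.2591]]
scene stand 207 [ 0.4571 -0.0793] 0.03459150359151748
mark 65 133.0 [ 0.6098 -0.0458] 0.034261601148079884
yellow 597 [ 0.4844 -0.364   0.0095] [ 0.6085 -0.2588  0.0724]
plane [-0.2936  0.0739  0.2357] tilt 0.29403522883647826 downdir(hinge) [ 0.9697 -0.2441]
((0.5463334918022156, -0.3110765516757965), (0.0820753201842308, 0.11349636316299438), 70.4565200805664) [[ 0.4791 -0.3308]
 [ 0.5861 -0.3687]
 [ 0.6135 -0.2914]
 [ 0.5066 -0.2534]]
```

Run:
```python
from h import *
np.set_printoptions(precision=4,suppress=True)
d=shot("top");e=shot("scene")
f=lambda p:np.array(p)/4+[240,100]
print(plane(d,f([[460,443],[566,472]]),.07),plane(d,f([[484,300],[592,326]]),.04),plane(d,f([[479,375],[573,400],[468,438],[562,463]]),.062))
print(plane(d,f([[475,270],[600,303],[423,461],[549,495]]),.01), "post",plane(d,f([[180,93]]),.145))
up("pics/scene0c.png",e,110,130,210,210,7)
```

```text
[[ 0.5009 -0.261   0.07  ]
 [ 0.478  -0.3345  0.07  ]] [[ 0.6073 -0.2931  0.04  ]
 [ 0.5858 -0.3715  0.04  ]] [[ 0.5493 -0.2797  0.062 ]
 [ 0.5293 -0.3459  0.062 ]
 [ 0.505  -0.2689  0.062 ]
 [ 0.4851 -0.3347  0.062 ]]
[[ 0.6363 -0.2962  0.01  ]
 [ 0.6084 -0.3896  0.01  ]
 [ 0.4944 -0.2478  0.01  ]
 [ 0.4661 -0.3401  0.01  ]] post [[ 0.7332 -0.0716  0.145 ]]
```

View pics/scene0c.png

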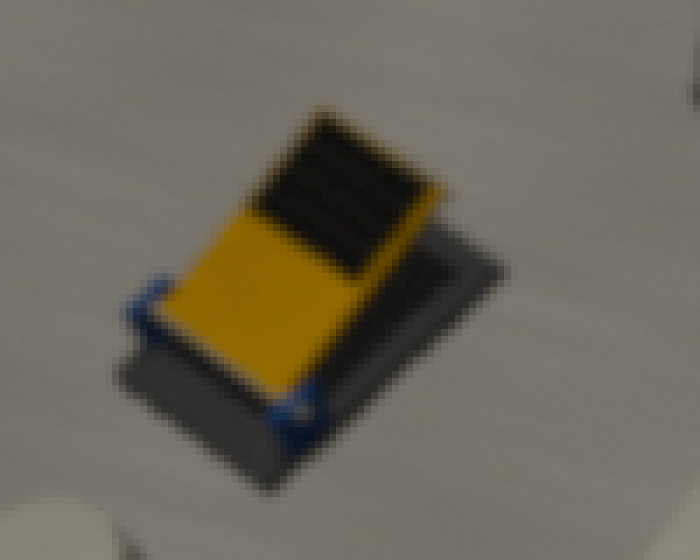

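```bash
cat >> h.py <<'E'
def togo(xyz,yaw=None):
    "tool-axis shift to reach world xyz from the measured pose; also turn about tool x to bring jaw axis to yaw (deg, mod 180)"
    s=status.sense(); M=R.from_rotvec(s["orientation"]).as_matrix()
    dp=M.T@(np.array(xyz)-s["position"])
    print("t",round(s["time_s"],2),"pos",s["position"].round(4),"open",round(s["opening"],4),"F",s["ft_force"].round(1))
    print("axes x",M[:,0].round(3),"y",M[:,1].round(3),"z",M[:,2].round(3),"q",s["qpos"].round(2))
    # rotation to make x exactly down w/ given jaw yaw
    z0=np.array([np.cos(np.radians(yaw)),np.sin(np.radians(yaw)),0]) if yaw is not None else np.array([M[0,2],M[1,2],0])/np.hypot(*M[:2,2])
    if z0@M[:,2]<0: z0=-z0
    x=np.array([0,0,-1.]); D=np.c_[x,np.cross(z0,x),z0]
    print("delta_pos",dp.round(4),"rot",np.degrees(R.from_matrix(M.T@D).as_rotvec()).round(2))
E
python3 - <<'E'
from h import *
togo([.57,.32,.3])
d=shot("top");e=shot("scene")
print(plane(d,[[355,102]],.19),plane(d,[[207,128]],.05))
E
```

```text
t 0.5 pos [ 0.2238 -0.5297  0.3039] open 0.0855 F [-0.4  0.  -0.2]
axes x [ 0. -0. -1.] y [0.921 0.389 0.   ] z [ 0.389 -0.921  0.   ] q [-1.31  0.31  0.05  1.3   0.    1.43]
delta_pos [ 0.0039  0.6496 -0.6479] rot [ 0.  0. -0.]
[[ 0.76942745 -0.25130233  0.19      ]] [[0.76130984 0.15111687 0.05      ]]
```

arm_command(steps=[{"delta_pos": [0,0.035,-0.035],"rot": [-8.5,0,0]},{"delta_pos": [0,0.07,-0.07],"rot": [-17,0,0]},{"delta_pos": [0,0.105,-0.105],"rot": [-25.5,0,0]},{"delta_pos": [0,0.14,-0.14],"rot": [-34,0,0]},{"delta_pos": [0,0.175,-0.175],"rot": [-42.5,0,0]},{"delta_pos": [0,0.21,-0.21],"rot": [-51,0,0]},{"delta_pos": [0,0.245,-0.245],"rot": [-59.5,0,0]},{"delta_pos": [0,0.28,-0.28],"rot": [-67.1,0,0]}], claw=0.0854, squeeze=30)

```text
time_s: 1.4
position: [0.373, -0.161, 0.3043]
orientation: [-0.005, 1.57, 0.004]
ft_force: [0.4, -0.2, -0.3]
opening: 0.0858
```

Run:
```python
from h import *
togo([.571,.321,.25],0)
```

```text
t 1.4 pos [ 0.373  -0.161   0.3043] open 0.0858 F [ 0.4 -0.2 -0.3]
axes x [ 0.001 -0.001 -1.   ] y [-0.005  1.    -0.001] z [1.    0.005 0.001] q [-0.61 -0.01 -0.34  1.24  0.    0.96]
delta_pos [0.0541 0.481  0.2005] rot [0.31 0.06 0.05]
```

arm_command(steps=[{"delta_pos": [0.005,0.045,0.0188],"rot": [0,0,0]},{"delta_pos": [0.01,0.09,0.0376],"rot": [0,0,0]},{"delta_pos": [0.015,0.135,0.0564],"rot": [0,0,0]},{"delta_pos": [0.02,0.18,0.075],"rot": [0,0,0]},{"delta_pos": [0.025,0.225,0.094],"rot": [0,0,0]},{"delta_pos": [0.03,0.27,0.1125],"rot": [0,0,0]},{"delta_pos": [0.035,0.315,0.131],"rot": [0,0,0]},{"delta_pos": [0.04,0.36,0.15],"rot": [0,0,0]}])

```text
time_s: 2.2
position: [0.5231, 0.1994, 0.2638]
orientation: [-0.0, 1.57, 0.0]
ft_force: [2.1, -0.7, 0.1]
opening: 0.0852
```

arm_command(steps=[{"delta_pos": [0.005,0.045,0.0188],"rot": [0.3,0,0]},{"delta_pos": [0.01,0.09,0.0376],"rot": [0.3,0,0]},{"delta_pos": [0.015,0.121,0.05],"rot": [0.3,0,0]},{"delta_pos": [0.015,0.121,0.05],"rot": [0.3,0,0]},{"delta_pos": [0.015,0.121,0.05],"rot": [0.3,0,0]}])

```text
time_s: 2.7
position: [0.5723, 0.3188, 0.2479]
orientation: [0.002, 1.572, -0.004]
ft_force: [-0.2, 0.3, 0.7]
opening: 0.0852
```

```bash
cat >> h.py <<'E'
def tin(col,ztop,near=None,d=None,name="wrist"):
    h={"red":(-8,6),"yel":(20,34)}[col]
    d=d or shot(name); m=mask(d,*h,s=110,v=40)
    k,l,st,ct=cv2.connectedComponentsWithStats(m)
    i=1+np.argmax(st[1:,4]) if near is None else 1+min(range(k-1),key=lambda j:np.linalg.norm(plane(d,[ct[j+1]],ztop)[0,:2]-near)+(st[j+1,4]<40))
    P=cloud(d); q=P[l==i]
    print(name,col,"px",ct[i].round(0),st[i,4],"rim",rim(P,l==i,ztop-.006,ztop+.006),"all z",q[:,2].min().round(3),q[:,2].max().round(3))
    return d
E
python3 - <<'E'
from h import *
d=tin("red",.05)
cv2.imwrite("pics/w1.png",d["pixels"])
togo([.571,.321,.12],0)
E
```

```text
wrist red px [260. 183.] 1247 rim (595, array([0.5718, 0.3224]), 0.0321, 'lsq', array([0.5717, 0.323 ]), 0.0301, np.float64(0.0503)) all z 0.001 0.316
t 2.75 pos [0.5723 0.318  0.2485] open 0.0855 F [-0.2  0.4  0.7]
axes x [-0.001 -0.001 -1.   ] y [ 0.005  1.    -0.001] z [ 1.    -0.005 -0.001] q [ 0.38  0.49  0.17  1.26 -0.    1.96]
delta_pos [ 0.1285  0.0031 -0.0012] rot [-0.28 -0.05  0.05]
```

View pics/w1.png

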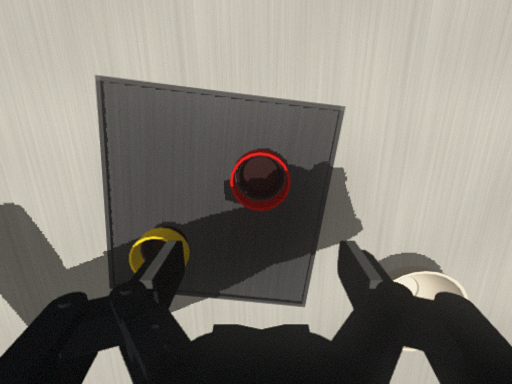

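Red tin is at image (260,183), between the jaws in x; the fit agrees with the other views. Descending.

arm_command(steps=[{"delta_pos": [0.04,0.004,0],"rot": [0,0,0]},{"delta_pos": [0.075,0.004,0],"rot": [0,0,0]},{"delta_pos": [0.105,0.004,0],"rot": [0,0,0]},{"delta_pos": [0.13,0.004,0],"rot": [0,0,0]},{"delta_pos": [0.148,0.004,0],"rot": [0,0,0]},{"delta_pos": [0.148,0.004,0],"rot": [0,0,0]}])

```text
time_s: 3.35
position: [0.5709, 0.3199, 0.0986]
orientation: [0.004, 1.576, -0.007]
ft_force: [-1.1, -0.8, -1.1]
opening: 0.0856
```

arm_command(steps=[{"delta_pos": [0,0,0],"rot": [0,0,0]},{"delta_pos": [0,0,0],"rot": [0,0,0]},{"delta_pos": [0,0,0],"rot": [0,0,0]},{"delta_pos": [0,0,0],"rot": [0,0,0]},{"delta_pos": [0,0,0],"rot": [0,0,0]},{"delta_pos": [0,0,0],"rot": [0,0,0]}], claw=0.05, squeeze=25)

```text
time_s: 3.95
position: [0.5738, 0.3222, 0.1031]
orientation: [0.005, 1.567, -0.004]
ft_force: [-0.6, -2.1, 6.3]
opening: 0.064
```

Run:
```python
from h import *
togo([.571,.321,.12],0)
d=shot("wrist");cv2.imwrite("pics/w2.png",d["pixels"])
```

```text
t 3.95 pos [0.5738 0.3222 0.1031] open 0.064 F [-0.6 -2.1  6.3]
axes x [ 0.003  0.    -1.   ] y [0.005 1.    0.   ] z [ 1.    -0.005  0.003] q [ 0.39  0.59 -0.04  0.94 -0.    1.97]
delta_pos [-0.0169 -0.0012 -0.0027] rot [-0.31  0.19 -0.02]
```

View pics/w2.png

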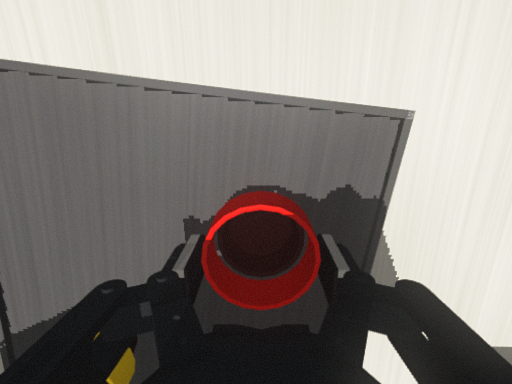

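arm_command(steps=[{"delta_pos": [-0.03,0,0],"rot": [0,0,0]},{"delta_pos": [-0.07,0,0],"rot": [0,0,0]},{"delta_pos": [-0.1,-0.02,0.002],"rot": [0,0,0]},{"delta_pos": [-0.1,-0.06,0.006],"rot": [0,0,0]},{"delta_pos": [-0.1,-0.1,0.01],"rot": [0,0,0]},{"delta_pos": [-0.1,-0.14,0.014],"rot": [0,0,0]},{"delta_pos": [-0.1,-0.18,0.018],"rot": [0,0,0]}])

```text
time_s: 4.7
position: [0.5899, 0.1409, 0.2016]
orientation: [0.004, 1.569, -0.003]
ft_force: [0.1, 0.0, -0.5]
opening: 0.0635
```

Run:
```python
from h import *
togo([.610,-.0467,.2],0)
d=tin("red",.15);cv2.imwrite("pics/w3.png",d["pixels"])
d=tin("yel",.05,np.array([.452,.228]),name="top")
```

```text
t 4.7 pos [0.5899 0.1409 0.2016] open 0.0635 F [ 0.1  0.  -0.5]
axes x [ 0.001  0.    -1.   ] y [0.004 1.    0.   ] z [ 1.    -0.004  0.001] q [ 0.1   0.42 -0.05  1.1  -0.    1.68]
delta_pos [ 0.0016 -0.1875  0.0209] rot [-0.26  0.08 -0.01]
wrist red px [260. 256.] 6062 rim (2222, array([0.5906, 0.1415]), 0.0327, 'lsq', array([0.5902, 0.1421]), 0.0301, np.float64(0.1502)) all z -0.003 0.27
top yel px [365. 212.] 65 rim None all z 0.008 0.074
```

View pics/w3.png

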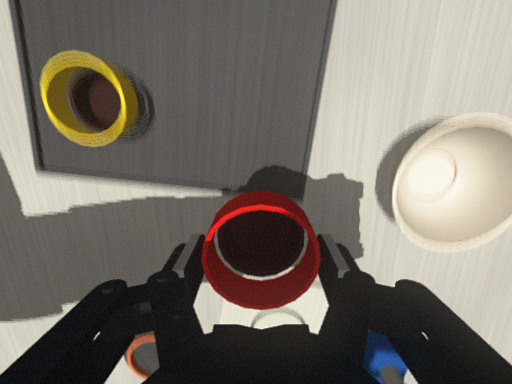

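arm_command(steps=[{"delta_pos": [0,-0.04,0.0045],"rot": [0,0,0]},{"delta_pos": [0,-0.08,0.009],"rot": [0,0,0]},{"delta_pos": [0,-0.12,0.0135],"rot": [0,0,0]},{"delta_pos": [0,-0.16,0.018],"rot": [0,0,0]},{"delta_pos": [0.02,-0.188,0.02],"rot": [0,0,0]},{"delta_pos": [0.05,-0.188,0.02],"rot": [0,0,0]},{"delta_pos": [0.075,-0.188,0.02],"rot": [0,0,0]},{"delta_pos": [0.085,-0.188,0.02],"rot": [0,0,0]}])

```text
time_s: 5.6
position: [0.6075, -0.0455, 0.1136]
orientation: [0.005, 1.574, -0.003]
ft_force: [-0.5, 0.6, -0.6]
opening: 0.0637
```

Run:
```python
from h import *
togo([.6097,-.0475,.103],0)
d=tin("red",.065);cv2.imwrite("pics/w4.png",d["pixels"])
```

```text
t 5.6 pos [ 0.6075 -0.0455  0.1136] open 0.0637 F [-0.5  0.6 -0.6]
axes x [-0.004  0.001 -1.   ] y [0.005 1.    0.001] z [ 1.    -0.005 -0.004] q [-0.21  0.5  -0.16  0.91  0.    1.37]
delta_pos [ 0.0106 -0.002   0.0022] rot [-0.31 -0.2  -0.06]
wrist red px [261. 257.] 5994 rim (580, array([ 0.6078, -0.0444]), 0.0318, 'lsq', array([ 0.6075, -0.0444]), 0.0301, np.float64(0.0607)) all z 0.003 0.182
```

View pics/w4.png

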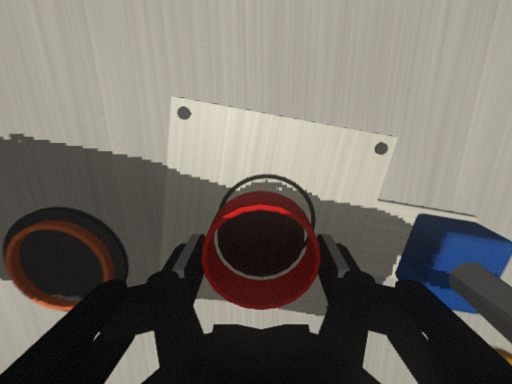

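The red tin hangs just above the ring (ring arc x 220–315, top at (268,176)), the ring slightly to the right. I'll measure the ring and stand from this view.

Run:
```python
from h import *
np.set_printoptions(precision=4,suppress=True)
d=shot("wrist"); g=cv2.cvtColor(d["pixels"],cv2.COLOR_BGR2GRAY).astype(int)
bl=cv2.morphologyEx(g.astype(np.uint8),cv2.MORPH_BLACKHAT,np.ones((11,11)))
pts=np.argwhere(bl>50)[:,::-1]; W=plane(d,pts,.005)
sel=(abs(np.hypot(W[:,0]-.61,W[:,1]+.047)-.036)<.005)&(W[:,1]>-.047)
q=W[sel]
for it in range(4):
    A=np.c_[2*q[:,:2],np.ones(len(q))]; s=np.linalg.lstsq(A,(q[:,:2]**2).sum(1),rcond=None)[0]
    r=np.sqrt(s[2]+(s[:2]**2).sum()); print(len(q),s[:2],r, q[:,:2].min(0),q[:,:2].max(0))
    q=q[abs(np.hypot(*(q[:,:2]-s[:2]).T)-r)<.0015]
m=mask(d,3,15,90,40);pts=np.argwhere(m>0)[:,::-1];W=plane(d,pts,.014)
q=W[np.hypot(W[:,0]-.457,W[:,1]+.08)<.055]
A=np.c_[2*q[:,:2],np.ones(len(q))]; s=np.linalg.lstsq(A,(q[:,:2]**2).sum(1),rcond=None)[0];print("stand",len(q),s[:2],np.sqrt(s[2]+(s[:2]**2).sum()))
```

```text
494 [ 0.611  -0.0466] 0.03412605176072327 [ 0.5758 -0.0464] [ 0.6465 -0.0112]
461 [ 0.6111 -0.0465] 0.034133715920853375 [ 0.5765 -0.0464] [ 0.6465 -0.0112]
457 [ 0.6111 -0.0465] 0.034120004448387864 [ 0.5765 -0.0464] [ 0.6465 -0.0112]
455 [ 0.6111 -0.0465] 0.03411118792689499 [ 0.5765 -0.0464] [ 0.6465 -0.0112]
stand 2833 [ 0.4612 -0.0779] 0.033896733097077004
```

arm_command(steps=[{"delta_pos": [0.003,-0.001,0.002],"rot": [0,0,0]},{"delta_pos": [0.007,-0.002,0.003],"rot": [0,0,0]},{"delta_pos": [0.01,-0.002,0.003],"rot": [0,0,0]},{"delta_pos": [0.011,-0.002,0.003],"rot": [0,0,0]},{"delta_pos": [0.011,-0.002,0.003],"rot": [0,0,0]}])

```text
time_s: 6.2
position: [0.6118, -0.0479, 0.105]
orientation: [0.004, 1.571, -0.004]
ft_force: [-0.7, 0.0, -1.0]
opening: 0.064
```

Run:
```python
from h import *
togo([.6097,-.0475,.103],0)
d=tin("red",.053)
```

```text
t 6.2 pos [ 0.6118 -0.0479  0.105 ] open 0.064 F [-0.7  0.  -1. ]
axes x [ 0. -0. -1.] y [ 0.005  1.    -0.   ] z [ 1.    -0.005  0.   ] q [-0.21  0.51 -0.16  0.9  -0.    1.37]
delta_pos [ 0.002   0.0004 -0.0021] rot [-0.29  0.01  0.01]
wrist red px [261. 257.] 6013 rim (2343, array([ 0.6119, -0.0473]), 0.0325, 'lsq', array([ 0.612 , -0.0467]), 0.0301, np.float64(0.0522)) all z 0.002 0.174
```

Almost on the plate; lower 2–3 mm more and open.

arm_command(steps=[{"delta_pos": [0.0015,0,0],"rot": [0,0,0]},{"delta_pos": [0.003,0,0],"rot": [0,0,0]},{"delta_pos": [0.003,0,0],"rot": [0,0,0]}])

```text
time_s: 6.55
position: [0.612, -0.0481, 0.1041]
orientation: [0.004, 1.569, -0.004]
ft_force: [-3.8, 0.6, 12.1]
opening: 0.0635
```

arm_command(steps=[{"delta_pos": [0,0,0],"rot": [0,0,0]},{"delta_pos": [0,0,0],"rot": [0,0,0]},{"delta_pos": [0,0,0],"rot": [0,0,0]},{"delta_pos": [0,0,0],"rot": [0,0,0]},{"delta_pos": [-0.02,0,0],"rot": [0,0,0]},{"delta_pos": [-0.06,0,0],"rot": [0,0,0]},{"delta_pos": [-0.1,0,0],"rot": [0,0,0]},{"delta_pos": [-0.1,0,0],"rot": [0,0,0]}], claw=0.0854)

```text
time_s: 7.35
position: [0.6149, -0.0486, 0.208]
orientation: [0.002, 1.561, -0.006]
ft_force: [0.5, 0.2, 0.5]
opening: 0.0853
```

Run:
```python
from h import *
togo([.515,-.307,.2],0)
d=tin("red",.051);cv2.imwrite("pics/w5.png",d["pixels"])
d=tin("red",.051,np.array([.61,-.047]),name="scene");cv2.imwrite("pics/s5.png",d["pixels"])
```

```text
t 7.35 pos [ 0.6149 -0.0486  0.208 ] open 0.0853 F [0.5 0.2 0.5]
axes x [ 0.01  -0.002 -1.   ] y [ 0.005  1.    -0.002] z [ 1.    -0.005  0.01 ] q [-0.21  0.43 -0.02  1.11 -0.    1.37]
delta_pos [ 0.0076 -0.2589 -0.0986] rot [-0.29  0.58  0.13]
wrist red px [458. 275.] 1709 rim None all z -0.002 0.276
scene red px [226. 210.] 244 rim (89, array([ 0.6127, -0.0458]), 0.0322, 'lsq', array([ 0.6127, -0.0454]), 0.0302, np.float64(0.0548)) all z 0.003 0.942
```

View pics/w5.png

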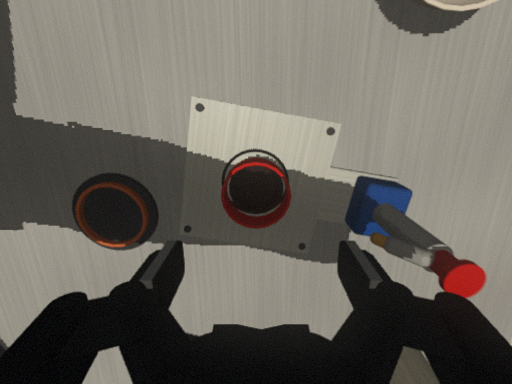

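View pics/s5.png

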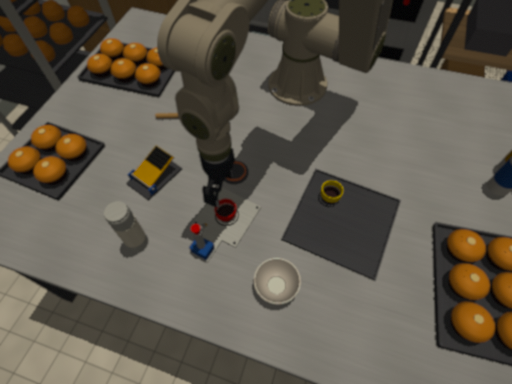

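Red tin sits inside the ring in both views (wrist (257,190)). Now the treadle, with fingers closed.

arm_command(steps=[{"delta_pos": [0,-0.037,-0.014],"rot": [0,0,0]},{"delta_pos": [0,-0.074,-0.028],"rot": [0,0,0]},{"delta_pos": [0,-0.111,-0.042],"rot": [0,0,0]},{"delta_pos": [0,-0.148,-0.056],"rot": [0,0,0]},{"delta_pos": [0,-0.185,-0.07],"rot": [0,0,0]},{"delta_pos": [0.005,-0.222,-0.085],"rot": [0,0,0]},{"delta_pos": [0.007,-0.259,-0.099],"rot": [0,0,0]},{"delta_pos": [0.007,-0.259,-0.099],"rot": [0,0,0]}], claw=0)

```text
time_s: 8.25
position: [0.509, -0.3101, 0.1924]
orientation: [0.009, 1.574, -0.008]
ft_force: [-0.0, 0.2, 0.2]
opening: 0.0
```

Run:
```python
from h import *
np.set_printoptions(precision=4,suppress=True)
togo([.515,-.307,.15],0)
d=shot("wrist");cv2.imwrite("pics/w6.png",d["pixels"])
P=cloud(d)
t=(mask(d,18,36,100,40)>0)&(np.hypot(P[...,0]-.54,P[...,1]+.31)<.09)&(P[...,2]>.02)
q=P[t]; c=np.linalg.lstsq(np.c_[q[:,:2],np.ones(len(q))],q[:,2],rcond=None)[0]
print(len(q),c,"tilt",np.arctan(np.hypot(*c[:2])),"hinge dir",-c[:2]/np.hypot(*c[:2]))
print(c@[.515,-.307,1])
```

```text
t 8.25 pos [ 0.509  -0.3101  0.1924] open 0.0 F [-0.   0.2  0.2]
axes x [-0.003  0.001 -1.   ] y [0.011 1.    0.001] z [ 1.    -0.011 -0.003] q [-0.68  0.41 -0.09  1.07 -0.    0.9 ]
delta_pos [0.0424 0.0032 0.0061] rot [-0.63 -0.18 -0.04]
5461 [-0.305   0.1609  0.2685] tilt 0.3320867691038379 hinge dir [ 0.8845 -0.4665]
0.062065372762692916
```

View pics/w6.png

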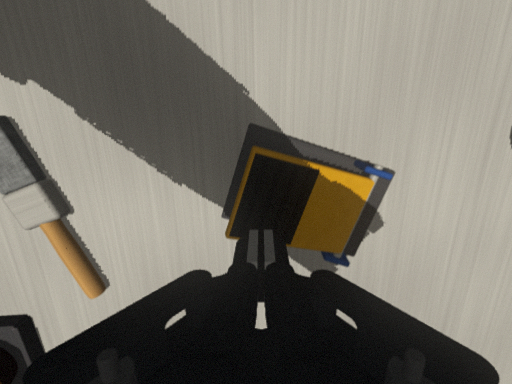

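Run:
```python
from h import *
np.set_printoptions(precision=4,suppress=True)
d=shot("wrist")
print(depth(d,[[261,154],[315,170],[290,236],[237,230],[370,180],[347,250],[278,200]]))
```

```text
[[ 0.5103 -0.2624  0.0674]
 [ 0.5536 -0.2781  0.0529]
 [ 0.5347 -0.3359  0.0543]
 [ 0.4906 -0.323   0.0685]
 [ 0.6065 -0.2921  0.0336]
 [ 0.6014 -0.3764  0.0082]
 [ 0.5236 -0.3009  0.06  ]]
```

arm_command(steps=[{"delta_pos": [0.015,0.005,0.003],"rot": [0,0,0]},{"delta_pos": [0.03,0.009,0.006],"rot": [0,0,0]},{"delta_pos": [0.045,0.009,0.006],"rot": [0,0,0]},{"delta_pos": [0.055,0.009,0.006],"rot": [0,0,0]},{"delta_pos": [0.063,0.009,0.006],"rot": [0,0,0]},{"delta_pos": [0.07,0.009,0.006],"rot": [0,0,0]},{"delta_pos": [0.075,0.009,0.006],"rot": [0,0,0]},{"delta_pos": [0.076,0.009,0.006],"rot": [0,0,0]}])

```text
time_s: 9.15
position: [0.5174, -0.297, 0.119]
orientation: [0.004, 1.571, -0.003]
ft_force: [-1.7, 2.8, 6.6]
opening: -0.0001
```

arm_command(steps=[{"delta_pos": [0.001,0,0],"rot": [0,0,0]},{"delta_pos": [0.002,0,0],"rot": [0,0,0]}])

```text
time_s: 9.35
position: [0.5172, -0.2969, 0.1175]
orientation: [0.004, 1.571, -0.003]
ft_force: [-2.7, 1.8, 6.8]
opening: 0.0003
```

arm_command(steps=[{"delta_pos": [0.0015,0,0],"rot": [0,0,0]},{"delta_pos": [0.003,0,0],"rot": [0,0,0]},{"delta_pos": [0.0045,0,0],"rot": [0,0,0]},{"delta_pos": [0.0045,0,0],"rot": [0,0,0]}])

```text
time_s: 9.75
position: [0.517, -0.297, 0.113]
orientation: [0.004, 1.572, -0.004]
ft_force: [-3.9, 2.8, 8.9]
opening: 0.0003
```

arm_command(steps=[{"delta_pos": [0.001,0,0],"rot": [0,0,0]},{"delta_pos": [0.003,0,0],"rot": [0,0,0]},{"delta_pos": [0.003,0,0],"rot": [0,0,0]}])

```text
time_s: 10.05
position: [0.5169, -0.2969, 0.1119]
orientation: [0.004, 1.571, -0.004]
ft_force: [-7.1, 4.3, 18.0]
opening: -0.0003
```

Force jumped 9→18 N while z barely moved: at the stop. Hold about a second and check the treadle.

arm_command(steps=[{"delta_pos": [0.001,0,0],"rot": [0,0,0]},{"delta_pos": [0.001,0,0],"rot": [0,0,0]},{"delta_pos": [0.001,0,0],"rot": [0,0,0]},{"delta_pos": [0.001,0,0],"rot": [0,0,0]},{"delta_pos": [0.001,0,0],"rot": [0,0,0]},{"delta_pos": [0.001,0,0],"rot": [0,0,0]},{"delta_pos": [0.001,0,0],"rot": [0,0,0]},{"delta_pos": [0.001,0,0],"rot": [0,0,0]}])

```text
time_s: 10.85
position: [0.5169, -0.2969, 0.1117]
orientation: [0.003, 1.571, -0.004]
ft_force: [-8.7, 4.3, 23.6]
opening: 0.0
```

Run:
```python
from h import *
np.set_printoptions(precision=4,suppress=True)
d=shot("wrist");P=cloud(d);cv2.imwrite("pics/w7.png",d["pixels"])
t=(mask(d,18,36,100,40)>0)&(np.hypot(P[...,0]-.54,P[...,1]+.31)<.09)&(P[...,2]>.02)
q=P[t]; c=np.linalg.lstsq(np.c_[q[:,:2],np.ones(len(q))],q[:,2],rcond=None)[0]
print(len(q),c,"tilt",np.arctan(np.hypot(*c[:2])))
d=shot("scene");P=cloud(d);up("pics/s7.png",d,100,120,300,270,4)
t=(mask(d,18,36,100,40)>0)&(np.hypot(P[...,0]-.54,P[...,1]+.31)<.09)&(P[...,2]>.02)
q=P[t]; c=np.linalg.lstsq(np.c_[q[:,:2],np.ones(len(q))],q[:,2],rcond=None)[0]
print(len(q),c,"tilt",np.arctan(np.hypot(*c[:2])))
d=tin("red",.051,np.array([.61,-.047]),d=d,name="scene")
d=tin("red",.051,np.array([.61,-.047]),name="top")
```

```text
7241 [-0.0416 -0.0027  0.0589] tilt 0.04170599290670366
478 [-0.4474  0.4488  0.4402] tilt 0.5648383788472732
scene red px [225. 210.] 249 rim (89, array([ 0.6123, -0.0456]), 0.0324, 'lsq', array([ 0.6129, -0.0452]), 0.0301, np.float64(0.0543)) all z 0.005 0.054
top red px [276. 176.] 133 rim (76, array([ 0.6106, -0.0486]), 0.032, 'lsq', array([ 0.6102, -0.0485]), 0.03, np.float64(0.0546)) all z 0.002 1.081
```

View pics/s7.png

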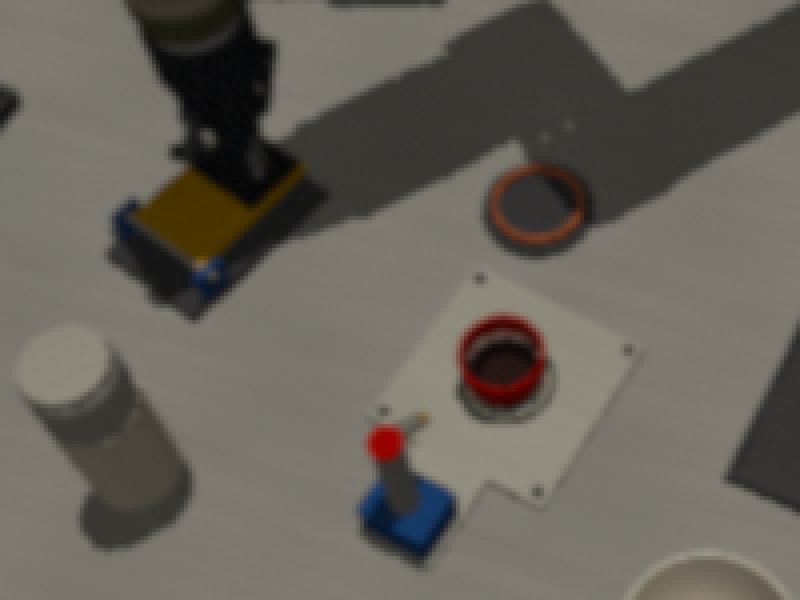

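Wrist depth gives treadle tilt 0.042 (stop), and the tin at scene crop (502,360) is inside its ring. Release upward and return to the red tin.

arm_command(steps=[{"delta_pos": [-0.012,0,0],"rot": [0,0,0]},{"delta_pos": [-0.03,0,0],"rot": [0,0,0]},{"delta_pos": [-0.06,0,0],"rot": [0,0,0]},{"delta_pos": [-0.095,0,0],"rot": [0,0,0]},{"delta_pos": [-0.1,0.035,0.013],"rot": [0,0,0]},{"delta_pos": [-0.1,0.075,0.028],"rot": [0,0,0]},{"delta_pos": [-0.1,0.115,0.043],"rot": [0,0,0]},{"delta_pos": [-0.1,0.155,0.058],"rot": [0,0,0]}])

```text
time_s: 11.8
position: [0.577, -0.1415, 0.2088]
orientation: [0.004, 1.569, -0.005]
ft_force: [-0.3, 0.4, -0.0]
opening: -0.0002
```

Run:
```python
from h import *
togo([.612,-.0475,.21],0)
```

```text
t 11.8 pos [ 0.577  -0.1415  0.2088] open -0.0002 F [-0.3  0.4 -0. ]
axes x [ 0.001 -0.001 -1.   ] y [ 0.006  1.    -0.001] z [ 1.    -0.006  0.001] q [-0.38  0.39 -0.08  1.1  -0.    1.2 ]
delta_pos [-0.0013  0.0942  0.0344] rot [-0.33  0.08  0.03]
```

arm_command(steps=[{"delta_pos": [0,0.04,0.015],"rot": [-0.3,0,0]},{"delta_pos": [0,0.08,0.03],"rot": [-0.3,0,0]},{"delta_pos": [0,0.094,0.034],"rot": [-0.3,0,0]},{"delta_pos": [0,0.094,0.034],"rot": [-0.3,0,0]},{"delta_pos": [0,0.094,0.034],"rot": [-0.3,0,0]}], claw=0.0854)

```text
time_s: 12.3
position: [0.6107, -0.0493, 0.2082]
orientation: [-0.001, 1.571, -0.0]
ft_force: [0.1, 0.2, 0.6]
opening: 0.0725
```

Run:
```python
from h import *
d=tin("red",.051,np.array([.612,-.047]))
togo([.612,-.0475,.104],0)
m=mask(d,3,15,90,40);pts=np.argwhere(m>0)[:,::-1];W=plane(d,pts,.014)
q=W[np.hypot(W[:,0]-.457,W[:,1]+.08)<.055]
A=np.c_[2*q[:,:2],np.ones(len(q))]; s=np.linalg.lstsq(A,(q[:,:2]**2).sum(1),rcond=None)[0];print("stand",len(q),s[:2],np.sqrt(s[2]+(s[:2]**2).sum()))
```

```text
wrist red px [282. 213.] 1661 rim (787, array([ 0.6303, -0.0649]), 0.0322, 'lsq', array([ 0.6307, -0.0642]), 0.0301, np.float64(0.051)) all z 0.002 0.277
t 12.35 pos [ 0.6106 -0.0499  0.2083] open 0.0789 F [ 0.1 -0.5 -0. ]
axes x [-0.    -0.001 -1.   ] y [ 0.001  1.    -0.001] z [ 1.    -0.001 -0.   ] q [-0.21  0.43 -0.02  1.12 -0.    1.36]
delta_pos [0.1043 0.0024 0.0014] rot [-0.04 -0.01  0.03]
stand 1329 [ 0.45969274 -0.0792605 ] 0.03423166524245692
```

Run:
```python
from h import *
d=shot("wrist");cv2.imwrite("pics/w8.png",d["pixels"])
d=tin("red",.051,np.array([.63,-.06]),name="top")
d=tin("yel",.05,np.array([.452,.228]),name="scene");cv2.imwrite("pics/s8.png",d["pixels"])
```

```text
top red px [472. 355.] 2 rim None all z 0.021 0.027
scene yel px [332. 191.] 325 rim (102, array([0.4513, 0.2301]), 0.0332, 'lsq', array([0.4525, 0.2295]), 0.03, np.float64(0.0549)) all z 0.001 0.055
```

View pics/w8.png

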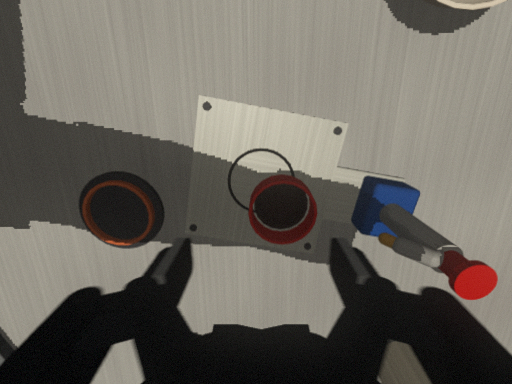

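View pics/s8.png

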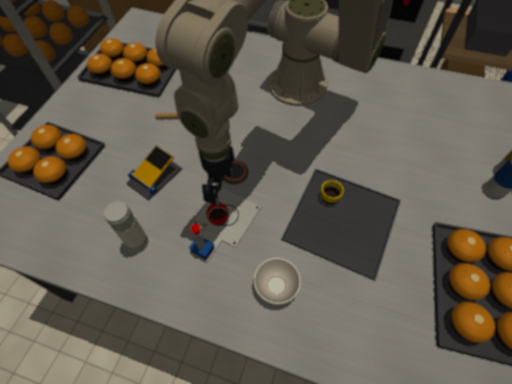

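Red was knocked aside after the press (now at wrist (283,210), ring centre (262,182)); its last check during the hold showed it centred. It's nearer the nozzle now, so I'll turn the jaws a quarter turn for clearance before picking.

arm_command(steps=[{"delta_pos": [0,-0.002,0.003],"rot": [-8.5,0,0]},{"delta_pos": [0,-0.004,0.006],"rot": [-17,0,0]},{"delta_pos": [0,-0.006,0.009],"rot": [-25.5,0,0]},{"delta_pos": [0,-0.008,0.012],"rot": [-34,0,0]},{"delta_pos": [0,-0.01,0.015],"rot": [-42.5,0,0]},{"delta_pos": [0,-0.012,0.018],"rot": [-51,0,0]},{"delta_pos": [0,-0.014,0.02],"rot": [-59.5,0,0]},{"delta_pos": [0,-0.0145,0.02],"rot": [-68,0,0]}])

```text
time_s: 13.3
position: [0.6308, -0.0651, 0.2084]
orientation: [-0.925, 1.365, 0.925]
ft_force: [-0.9, 0.2, -0.5]
opening: 0.0854
```

arm_command(steps=[{"delta_pos": [0,0,0],"rot": [-8.5,0,0]},{"delta_pos": [0,0,0],"rot": [-17,0,0]},{"delta_pos": [0,0,0],"rot": [-22,0,0]},{"delta_pos": [0,0,0],"rot": [-22,0,0]},{"delta_pos": [0,0,0],"rot": [-22,0,0]}])

```text
time_s: 13.8
position: [0.6307, -0.0644, 0.2084]
orientation: [-1.207, 1.211, 1.207]
ft_force: [0.2, -0.2, -0.4]
opening: 0.0852
```

Run:
```python
from h import *
d=tin("red",.051,np.array([.63,-.065]))
cv2.imwrite("pics/w9.png",d["pixels"])
togo([.6305,-.0645,.104],90)
```

```text
wrist red px [259. 198.] 1523 rim (795, array([ 0.6305, -0.0654]), 0.032, 'lsq', array([ 0.6301, -0.0654]), 0.0301, np.float64(0.0516)) all z 0.002 0.277
t 13.85 pos [ 0.6307 -0.0642  0.2084] open 0.0857 F [ 0.8 -0.6  0.2]
axes x [ 0. -0. -1.] y [-1.     0.003 -0.   ] z [ 0.003  1.    -0.   ] q [-0.23  0.47  0.04  1.14 -0.   -0.23]
delta_pos [ 0.1044  0.0002 -0.0003] rot [-0.16 -0.01  0.  ]
```

View pics/w9.png

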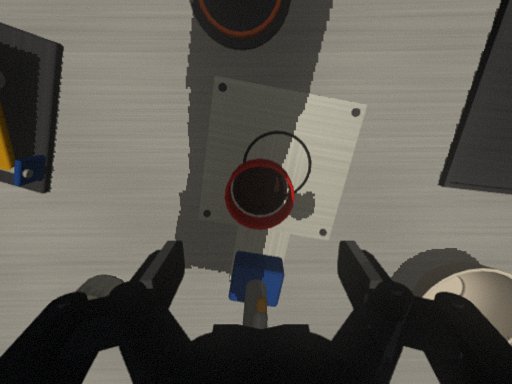

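arm_command(steps=[{"delta_pos": [0.03,0,-0.001],"rot": [0,0,0]},{"delta_pos": [0.055,0,-0.001],"rot": [0,0,0]},{"delta_pos": [0.075,0,-0.001],"rot": [0,0,0]},{"delta_pos": [0.09,0,-0.001],"rot": [0,0,0]},{"delta_pos": [0.1,0,-0.001],"rot": [0,0,0]},{"delta_pos": [0.105,0,-0.001],"rot": [0,0,0]},{"delta_pos": [0.105,0,-0.001],"rot": [0,0,0]}])

```text
time_s: 14.55
position: [0.6306, -0.0645, 0.103]
orientation: [-1.208, 1.21, 1.209]
ft_force: [-0.2, 0.6, 0.3]
opening: 0.0856
```

arm_command(steps=[{"delta_pos": [0,0,0],"rot": [0,0,0]},{"delta_pos": [0,0,0],"rot": [0,0,0]},{"delta_pos": [0,0,0],"rot": [0,0,0]},{"delta_pos": [0,0,0],"rot": [0,0,0]},{"delta_pos": [0,0,0],"rot": [0,0,0]},{"delta_pos": [-0.01,0,0],"rot": [0,0,0]},{"delta_pos": [-0.03,0,0],"rot": [0,0,0]},{"delta_pos": [-0.06,0,0],"rot": [0,0,0]}], claw=0.05, squeeze=25)

```text
time_s: 15.35
position: [0.6291, -0.0641, 0.1621]
orientation: [-1.206, 1.212, 1.213]
ft_force: [0.3, 0.4, -1.7]
opening: 0.0619
```

Run:
```python
from h import *
s=status.sense()
d=tin("red",s["position"][2]-.05)
togo([.459,-.079,.2],90)
```

```text
wrist red px [260. 256.] 5846 rim (1695, array([ 0.628 , -0.0641]), 0.0322, 'lsq', array([ 0.6279, -0.0639]), 0.0302, np.float64(0.1088)) all z -0.001 0.231
t 15.4 pos [ 0.6321 -0.0647  0.1689] open 0.0614 F [1.1 0.1 3.4]
axes x [ 0.004 -0.001 -1.   ] y [-1.    -0.    -0.004] z [-0.     1.    -0.001] q [-0.23  0.49 -0.02  1.05 -0.   -0.23]
delta_pos [-0.0318  0.1729 -0.0143] rot [ 0.02 -0.06  0.25]
```

Run:
```python
from h import *
s=status.sense()
d=tin("red",s["position"][2]-.05)
cv2.imwrite("pics/w10.png",d["pixels"]);togo([.459,-.079,.2],90)
```

```text
wrist red px [260. 256.] 5846 rim (1651, array([ 0.6316, -0.0648]), 0.0325, 'lsq', array([ 0.6313, -0.0646]), 0.0302, np.float64(0.1157)) all z -0.002 0.237
t 15.45 pos [ 0.6329 -0.0649  0.1678] open 0.0619 F [ 1.6  0.4 -0.8]
axes x [ 0.007 -0.002 -1.   ] y [-1.    -0.    -0.007] z [-0.     1.    -0.002] q [-0.23  0.49 -0.02  1.05 -0.   -0.23]
delta_pos [-0.0333  0.1737 -0.0141] rot [ 0.01 -0.09  0.38]
```

View pics/w10.png

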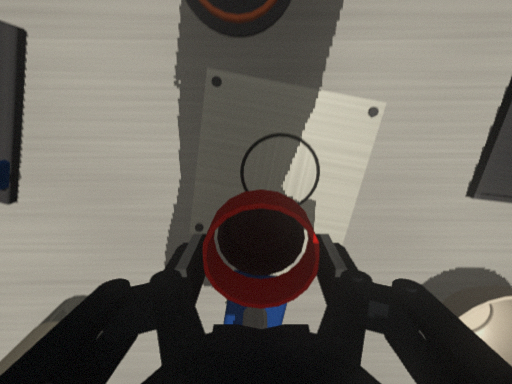

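Tin firmly held, central between the pads at (260,250). Moving over the stand.

arm_command(steps=[{"delta_pos": [0,0.04,-0.0035],"rot": [0,0,0]},{"delta_pos": [0,0.08,-0.007],"rot": [0,0,0]},{"delta_pos": [0,0.12,-0.01],"rot": [0,0,0]},{"delta_pos": [0,0.155,-0.013],"rot": [0,0,0]},{"delta_pos": [0.015,0.173,-0.014],"rot": [0,0,0]},{"delta_pos": [0.035,0.173,-0.014],"rot": [0,0,0]},{"delta_pos": [0.038,0.173,-0.014],"rot": [0,0,0]},{"delta_pos": [0.038,0.173,-0.014],"rot": [0,0,0]}])

```text
time_s: 16.25
position: [0.4574, -0.0783, 0.1248]
orientation: [-1.208, 1.21, 1.211]
ft_force: [-0.8, -0.2, -0.6]
opening: 0.0619
```

Run:
```python
from h import *
s=status.sense()
d=tin("red",s["position"][2]-.05)
m=mask(d,3,15,90,40);pts=np.argwhere(m>0)[:,::-1];W=plane(d,pts,.014)
q=W[np.hypot(W[:,0]-.459,W[:,1]+.08)<.055]
for i in range(4):
    A=np.c_[2*q[:,:2],np.ones(len(q))]; s=np.linalg.lstsq(A,(q[:,:2]**2).sum(1),rcond=None)[0];r=np.sqrt(s[2]+(s[:2]**2).sum());print("stand",len(q),s[:2],r)
    q=q[abs(np.hypot(*(q[:,:2]-s[:2]).T)-r)<.003]
cv2.imwrite("pics/w11.png",d["pixels"]);togo([.459,-.079,.105],90)
```

```text
wrist red px [260. 255.] 5975 rim (1690, array([ 0.4567, -0.0781]), 0.0323, 'lsq', array([ 0.4563, -0.0782]), 0.0302, np.float64(0.0717)) all z -0.003 0.194
stand 1673 [ 0.46545643 -0.07971344] 0.040213536138044084
stand 710 [ 0.46465443 -0.07978748] 0.040278222054554
stand 661 [ 0.46424999 -0.0798785 ] 0.040102343876593324
stand 650 [ 0.46394436 -0.07994475] 0.039875623514794976
t 16.3 pos [ 0.4581 -0.0785  0.1255] open 0.0616 F [ 1.7  0.6 -0.8]
axes x [-0.  0. -1.] y [-1. -0.  0.] z [-0.  1.  0.] q [-0.34  0.24 -0.52  0.81 -0.   -0.34]
delta_pos [ 0.0205 -0.0009 -0.0005] rot [ 0.01  0.   -0.02]
```

View pics/w11.png

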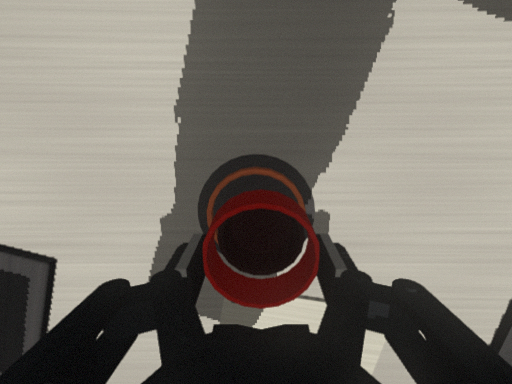

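Run:
```python
from h import *
d=shot("wrist")
m=mask(d,3,18,60,40); m[193:]=0; m[:150]=0; m[:,:195]=0;m[:,320:]=0
pts=np.argwhere(m>0)[:,::-1];q=plane(d,pts,.014)
for i in range(3):
    A=np.c_[2*q[:,:2],np.ones(len(q))]; s=np.linalg.lstsq(A,(q[:,:2]**2).sum(1),rcond=None)[0];r=np.sqrt(s[2]+(s[:2]**2).sum());print("stand",len(q),s[:2],r)
    q=q[abs(np.hypot(*(q[:,:2]-s[:2]).T)-r)<.002]
print("xmin,ymin,ymax",q.min(0),q.max(0))
```

```text
stand 829 [ 0.44861365 -0.08150731] 0.028486741172704687
stand 515 [ 0.44851406 -0.08150499] 0.028558010973750308
stand 497 [ 0.44839915 -0.0815112 ] 0.02853903660049818
xmin,ymin,ymax [ 0.41850119 -0.11003024  0.014     ] [ 0.43811319 -0.05295684  0.014     ]
```

arm_command(steps=[{"delta_pos": [0.006,0,-0.002],"rot": [0,0,0]},{"delta_pos": [0.012,0,-0.002],"rot": [0,0,0]},{"delta_pos": [0.018,0,-0.002],"rot": [0,0,0]},{"delta_pos": [0.021,0,-0.002],"rot": [0,0,0]},{"delta_pos": [0.022,0,-0.002],"rot": [0,0,0]},{"delta_pos": [0.022,0,-0.002],"rot": [0,0,0]}])

```text
time_s: 16.95
position: [0.4577, -0.0804, 0.1055]
orientation: [-1.21, 1.209, 1.209]
ft_force: [-8.3, 1.2, 24.4]
opening: 0.0618
```

Run:
```python
from h import *
s=status.sense()
d=tin("red",.053)
cv2.imwrite("pics/w12.png",d["pixels"]);togo([.459,-.079,.105],90)
```

```text
wrist red px [260. 255.] 6096 rim (2391, array([ 0.457 , -0.0803]), 0.0325, 'lsq', array([ 0.4564, -0.0803]), 0.0301, np.float64(0.0523)) all z -0.002 0.174
t 17.0 pos [ 0.4577 -0.0804  0.1054] open 0.0621 F [-8.4  2.6 25.1]
axes x [ 0.001 -0.001 -1.   ] y [-1.    -0.    -0.001] z [-0.     1.    -0.001] q [-0.35  0.27 -0.55  0.75 -0.   -0.35]
delta_pos [ 0.0004 -0.0013  0.0014] rot [ 0.02 -0.03  0.03]
```

View pics/w12.png

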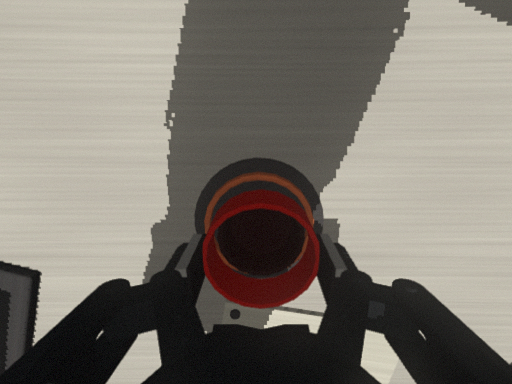

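Rim at 0.052 m = floor + 46 mm with 25 N upward: seated, collar symmetric around the tin (260,175–305). Let go and rise.

arm_command(steps=[{"delta_pos": [-0.003,0,0],"rot": [0,0,0]},{"delta_pos": [-0.003,0,0],"rot": [0,0,0]},{"delta_pos": [-0.003,0,0],"rot": [0,0,0]},{"delta_pos": [-0.003,0,0],"rot": [0,0,0]},{"delta_pos": [-0.025,0,0],"rot": [0,0,0]},{"delta_pos": [-0.06,0,0],"rot": [0,0,0]},{"delta_pos": [-0.1,0,0],"rot": [0,0,0]},{"delta_pos": [-0.1,0,0],"rot": [0,0,0]}], claw=0.0854)

```text
time_s: 17.8
position: [0.4605, -0.0814, 0.2079]
orientation: [-1.215, 1.205, 1.202]
ft_force: [1.3, -0.1, 0.7]
opening: 0.0856
```

Run:
```python
from h import *
d=tin("red",.052,np.array([.457,-.08]))
cv2.imwrite("pics/w13.png",d["pixels"])
tin("red",.052,np.array([.457,-.08]),name="scene")
tin("yel",.05,np.array([.452,.228]),name="scene")
togo([.452,.2285,.2],90)
```

```text
wrist red px [262. 193.] 1640 rim (807, array([ 0.4568, -0.0802]), 0.0319, 'lsq', array([ 0.4564, -0.0802]), 0.0301, np.float64(0.0521)) all z -0.002 0.276
scene red px [234. 165.] 249 rim (91, array([ 0.4574, -0.0769]), 0.0337, 'lsq', array([ 0.4579, -0.0774]), 0.0301, np.float64(0.0552)) all z -0.002 0.942
scene yel px [332. 191.] 326 rim (95, array([0.4516, 0.2287]), 0.033, 'lsq', array([0.4523, 0.2294]), 0.0303, np.float64(0.0543)) all z 0.0 0.056
t 17.95 pos [ 0.4576 -0.0804  0.2028] open 0.0854 F [-0.7  0.5 -1.3]
axes x [-0.  0. -1.] y [-1. -0.  0.] z [-0.  1.  0.] q [-0.35  0.16 -0.41  1.   -0.   -0.35]
delta_pos [0.0028 0.0055 0.3089] rot [ 0.    0.01 -0.03]
```

View pics/w13.png

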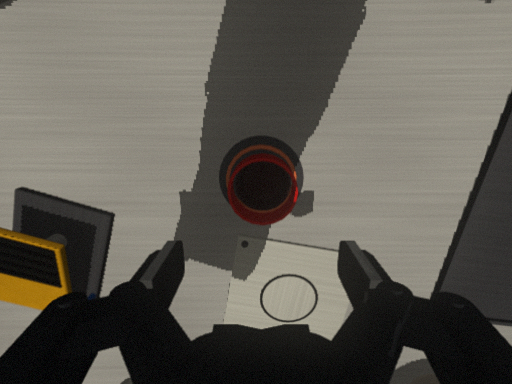

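Red sits in the stand collar, at (262,185) in the wrist view. On to yellow, which hasn't moved.

arm_command(steps=[{"delta_pos": [0,0.001,0.045],"rot": [0,0,0]},{"delta_pos": [0,0.002,0.09],"rot": [0,0,0]},{"delta_pos": [0,0.003,0.135],"rot": [0,0,0]},{"delta_pos": [0,0.004,0.18],"rot": [0,0,0]},{"delta_pos": [0,0.0055,0.225],"rot": [0,0,0]},{"delta_pos": [0,0.0055,0.27],"rot": [0,0,0]},{"delta_pos": [0,0.0055,0.309],"rot": [0,0,0]},{"delta_pos": [0,0.0055,0.309],"rot": [0,0,0]}])

```text
time_s: 18.75
position: [0.451, 0.2321, 0.2013]
orientation: [-1.212, 1.208, 1.216]
ft_force: [-0.1, -0.6, 0.0]
opening: 0.0855
```

Run:
```python
from h import *
d=tin("yel",.05,np.array([.452,.229]))
cv2.imwrite("pics/w14.png",d["pixels"])
togo([.452,.229,.1],90)
```

```text
wrist yel px [255. 200.] 1893 rim (838, array([0.4511, 0.228 ]), 0.032, 'lsq', array([0.4507, 0.2279]), 0.0301, np.float64(0.0503)) all z 0.001 0.27
t 18.8 pos [0.4509 0.2302 0.2013] open 0.0853 F [-1.   0.3  0.8]
axes x [-0.003 -0.001 -1.   ] y [-1.    -0.005  0.003] z [-0.005  1.    -0.001] q [ 0.31  0.24 -0.31  1.02 -0.    0.31]
delta_pos [ 0.1013 -0.0014 -0.0011] rot [ 0.26 -0.07 -0.19]
```

View pics/w14.png

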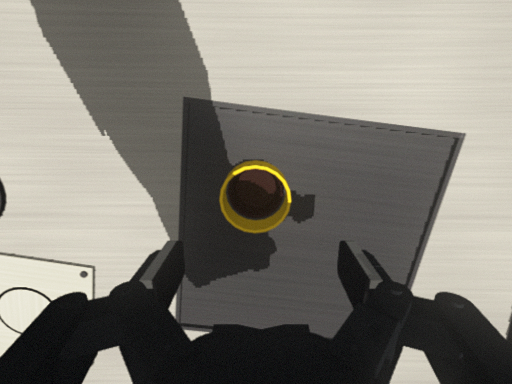

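arm_command(steps=[{"delta_pos": [0.03,0,-0.002],"rot": [0,0,0]},{"delta_pos": [0.06,0,-0.002],"rot": [0,0,0]},{"delta_pos": [0.08,0,-0.002],"rot": [0,0,0]},{"delta_pos": [0.094,0,-0.002],"rot": [0,0,0]},{"delta_pos": [0.099,0,-0.002],"rot": [0,0,0]},{"delta_pos": [0.099,0,-0.002],"rot": [0,0,0]}])

```text
time_s: 19.4
position: [0.4513, 0.2252, 0.1031]
orientation: [-1.208, 1.213, 1.21]
ft_force: [0.6, -0.1, 0.0]
opening: 0.0854
```

arm_command(steps=[{"delta_pos": [0,0,0],"rot": [0,0,0]},{"delta_pos": [0,0,0],"rot": [0,0,0]},{"delta_pos": [0,0,0],"rot": [0,0,0]},{"delta_pos": [0,0,0],"rot": [0,0,0]},{"delta_pos": [0,0,0],"rot": [0,0,0]},{"delta_pos": [-0.02,0,0],"rot": [0,0,0]},{"delta_pos": [-0.06,0,0],"rot": [0,0,0]},{"delta_pos": [-0.1,0,0],"rot": [0,0,0]}], claw=0.05, squeeze=25)

```text
time_s: 20.2
position: [0.4516, 0.2264, 0.2051]
orientation: [-1.209, 1.21, 1.21]
ft_force: [0.8, 0.5, -0.2]
opening: 0.0632
```

Run:
```python
from h import *
s=status.sense()
d=tin("yel",s["position"][2]-.052)
cv2.imwrite("pics/w15.png",d["pixels"])
togo([.611,-.047,.2],90)
```

```text
wrist yel px [260. 252.] 5968 rim (1701, array([0.4502, 0.227 ]), 0.0324, 'lsq', array([0.4498, 0.2266]), 0.0303, np.float64(0.15)) all z 0.001 0.274
t 20.25 pos [0.4548 0.2275 0.2123] open 0.0635 F [1.9 1.2 3.9]
axes x [ 0.009  0.003 -1.   ] y [-1.    -0.001 -0.009] z [-0.001  1.     0.003] q [ 0.31  0.23 -0.3   1.03  0.    0.31]
delta_pos [ 0.0129 -0.1559 -0.2746] rot [0.03 0.16 0.51]
```

View pics/w15.png

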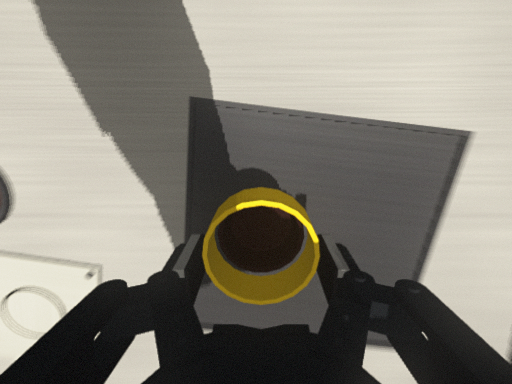

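arm_command(steps=[{"delta_pos": [0,-0.022,-0.038],"rot": [0,0,0]},{"delta_pos": [0,-0.044,-0.076],"rot": [0,0,0]},{"delta_pos": [0,-0.067,-0.115],"rot": [0,0,0]},{"delta_pos": [0,-0.09,-0.154],"rot": [0,0,0]},{"delta_pos": [0,-0.113,-0.193],"rot": [0,0,0]},{"delta_pos": [0,-0.136,-0.232],"rot": [0,0,0]},{"delta_pos": [0,-0.158,-0.272],"rot": [0,0,0]},{"delta_pos": [0,-0.158,-0.272],"rot": [0,0,0]}])

```text
time_s: 21.05
position: [0.6132, -0.0507, 0.2042]
orientation: [-1.208, 1.211, 1.201]
ft_force: [-0.4, -0.2, -0.5]
opening: 0.0632
```

Run:
```python
from h import *
togo([.611,-.047,.114],90)
```

```text
t 21.05 pos [ 0.6132 -0.0507  0.2042] open 0.0632 F [-0.4 -0.2 -0.5]
axes x [ 0.003 -0.002 -1.   ] y [-1.     0.006 -0.003] z [ 0.006  1.    -0.002] q [-0.21  0.43 -0.03  1.11 -0.   -0.21]
delta_pos [0.0902 0.0026 0.0039] rot [-0.33 -0.13  0.2 ]
```

arm_command(steps=[{"delta_pos": [0,0,0],"rot": [0,0,0]},{"delta_pos": [0.03,0,0],"rot": [0,0,0]},{"delta_pos": [0.06,0,0],"rot": [0,0,0]},{"delta_pos": [0.08,0,0],"rot": [0,0,0]},{"delta_pos": [0.09,0,0],"rot": [0,0,0]},{"delta_pos": [0.09,0,0],"rot": [0,0,0]},{"delta_pos": [0.09,0,0],"rot": [0,0,0]}])

```text
time_s: 21.75
position: [0.6106, -0.0448, 0.1153]
orientation: [-1.211, 1.208, 1.209]
ft_force: [0.5, -0.5, -0.8]
opening: 0.0636
```

Run:
```python
from h import *
s=status.sense()
d=tin("yel",s["position"][2]-.052)
cv2.imwrite("pics/w16.png",d["pixels"])
togo([.611,-.047,.105],90)
```

```text
wrist yel px [260. 252.] 5752 rim (1600, array([ 0.6092, -0.0448]), 0.0323, 'lsq', array([ 0.6089, -0.0447]), 0.0302, np.float64(0.0603)) all z 0.002 0.184
t 21.8 pos [ 0.611  -0.0451  0.1158] open 0.0635 F [-0.1  0.2 -0.7]
axes x [ 0.002 -0.    -1.   ] y [-1.    -0.001 -0.002] z [-0.001  1.    -0.   ] q [-0.2   0.5  -0.16  0.92  0.   -0.21]
delta_pos [ 0.0108  0.0001 -0.0019] rot [ 0.05 -0.03  0.12]
```

View pics/w16.png

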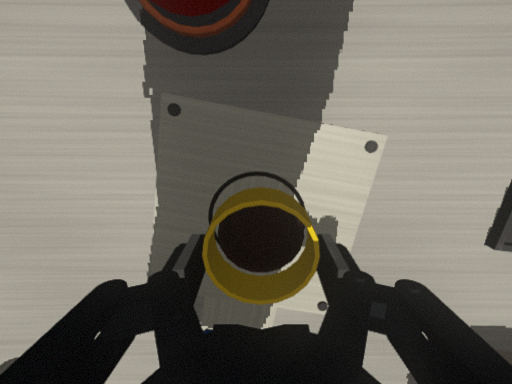

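Ring arc (210–305, top 173) almost concentric with the tin; shift 2 mm, lower and release.

arm_command(steps=[{"delta_pos": [0.004,-0.001,-0.002],"rot": [0,0,0]},{"delta_pos": [0.008,-0.001,-0.002],"rot": [0,0,0]},{"delta_pos": [0.011,-0.001,-0.002],"rot": [0,0,0]},{"delta_pos": [0.0125,-0.001,-0.002],"rot": [0,0,0]},{"delta_pos": [0.0125,-0.001,-0.002],"rot": [0,0,0]}])

```text
time_s: 22.3
position: [0.6122, -0.0478, 0.1064]
orientation: [-1.212, 1.207, 1.206]
ft_force: [-7.9, 1.4, 24.5]
opening: 0.063
```

Run:
```python
from h import *
d=tin("yel",.051)
togo([.611,-.047,.105],90)
```

```text
wrist yel px [260. 252.] 5815 rim (2535, array([ 0.6117, -0.048 ]), 0.0332, 'lsq', array([ 0.6102, -0.0477]), 0.0301, np.float64(0.0514)) all z 0.003 0.175
t 22.35 pos [ 0.6122 -0.0478  0.1064] open 0.0634 F [-6.7  0.9 25.1]
axes x [ 0.004 -0.001 -1.   ] y [-1.     0.    -0.004] z [ 0.     1.    -0.001] q [-0.21  0.51 -0.16  0.89 -0.   -0.21]
delta_pos [0.0014 0.0012 0.0008] rot [-0.01 -0.07  0.24]
```

arm_command(steps=[{"delta_pos": [-0.003,0,0],"rot": [0,0,0]},{"delta_pos": [-0.003,0,0],"rot": [0,0,0]},{"delta_pos": [-0.003,0,0],"rot": [0,0,0]},{"delta_pos": [-0.003,0,0],"rot": [0,0,0]},{"delta_pos": [-0.025,0,0],"rot": [0,0,0]},{"delta_pos": [-0.06,0,0],"rot": [0,0,0]},{"delta_pos": [-0.1,0,0],"rot": [0,0,0]},{"delta_pos": [-0.1,0,0],"rot": [0,0,0]}], claw=0.0854)

```text
time_s: 23.15
position: [0.6142, -0.048, 0.2074]
orientation: [-1.215, 1.204, 1.202]
ft_force: [0.6, -0.7, 0.1]
opening: 0.0855
```

Run:
```python
from h import *
d=tin("yel",.051,np.array([.611,-.047]))
cv2.imwrite("pics/w17.png",d["pixels"])
togo([.516,-.299,.2],90)
```

```text
wrist yel px [261. 193.] 1605 rim (821, array([ 0.6107, -0.0475]), 0.0321, 'lsq', array([ 0.6101, -0.0477]), 0.0301, np.float64(0.051)) all z 0.003 0.275
t 23.2 pos [ 0.6132 -0.0479  0.2047] open 0.0853 F [ 0.  -1.5 -0.2]
axes x [ 0.006 -0.001 -1.   ] y [-1.    -0.    -0.006] z [-0.     1.    -0.001] q [-0.21  0.43 -0.03  1.11 -0.   -0.21]
delta_pos [ 0.0045  0.0972 -0.2511] rot [ 0.01 -0.08  0.33]
```

View pics/w17.png

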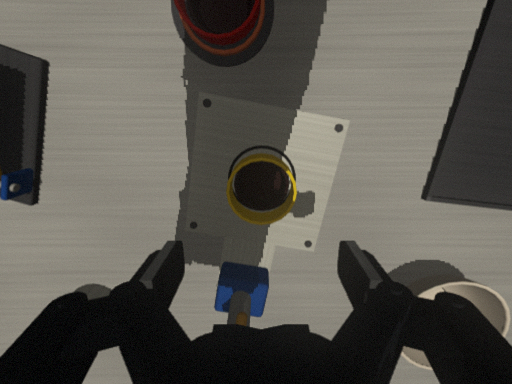

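Yellow is centred in the ring at (261,187). To the treadle.

arm_command(steps=[{"delta_pos": [0,0.014,-0.036],"rot": [0,0,0]},{"delta_pos": [0,0.028,-0.072],"rot": [0,0,0]},{"delta_pos": [0,0.041,-0.108],"rot": [0,0,0]},{"delta_pos": [0,0.055,-0.144],"rot": [0,0,0]},{"delta_pos": [0,0.069,-0.18],"rot": [0,0,0]},{"delta_pos": [0,0.083,-0.216],"rot": [0,0,0]},{"delta_pos": [0,0.096,-0.25],"rot": [0,0,0]},{"delta_pos": [0,0.096,-0.25],"rot": [0,0,0]}], claw=0)

```text
time_s: 24.0
position: [0.5134, -0.3011, 0.2]
orientation: [-1.204, 1.213, 1.207]
ft_force: [-0.2, 0.2, -1.0]
opening: -0.0001
```

arm_command(steps=[{"delta_pos": [0,0,0],"rot": [0,0,0]},{"delta_pos": [0.02,0,0],"rot": [0,0,0]},{"delta_pos": [0.04,0,0],"rot": [0,0,0]},{"delta_pos": [0.05,0,0],"rot": [0,0,0]},{"delta_pos": [0.05,0,0],"rot": [0,0,0]}])

```text
time_s: 24.5
position: [0.5146, -0.2955, 0.1497]
orientation: [-1.207, 1.209, 1.214]
ft_force: [-0.5, -0.5, -0.3]
opening: 0.0
```

Run:
```python
from h import *
d=shot("wrist");cv2.imwrite("pics/w18.png",d["pixels"])
togo([.516,-.299,.114],90)
```

```text
t 24.55 pos [ 0.5152 -0.2962  0.151 ] open -0.0001 F [ 1.2 -0.2  0.2]
axes x [-0.002  0.001 -1.   ] y [-1.    -0.001  0.002] z [-0.001  1.     0.001] q [-0.66  0.44 -0.16  0.98  0.   -0.66]
delta_pos [ 0.037  -0.0009 -0.0029] rot [ 0.09  0.08 -0.1 ]
```

View pics/w18.png

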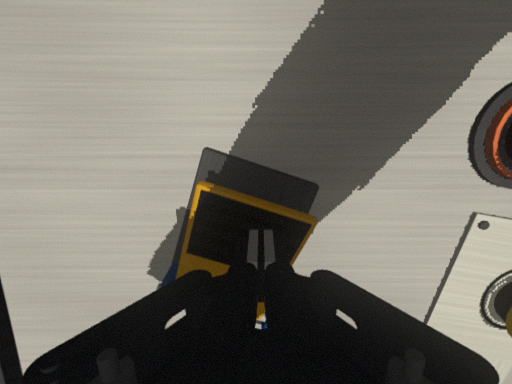

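The closed fingertips (260,250) are over the black pad, slightly right of centre. Pressing.

arm_command(steps=[{"delta_pos": [0.008,0,-0.004],"rot": [0,0,0]},{"delta_pos": [0.016,0,-0.004],"rot": [0,0,0]},{"delta_pos": [0.024,0,-0.004],"rot": [0,0,0]},{"delta_pos": [0.031,0,-0.004],"rot": [0,0,0]},{"delta_pos": [0.037,0,-0.004],"rot": [0,0,0]},{"delta_pos": [0.041,0,-0.004],"rot": [0,0,0]},{"delta_pos": [0.041,0,-0.004],"rot": [0,0,0]}])

```text
time_s: 25.25
position: [0.5143, -0.3013, 0.1121]
orientation: [-1.208, 1.211, 1.21]
ft_force: [-7.2, 2.3, 12.7]
opening: -0.0001
```

arm_command(steps=[{"delta_pos": [0.0015,0,0],"rot": [0,0,0]},{"delta_pos": [0.0025,0,0],"rot": [0,0,0]}])

```text
time_s: 25.45
position: [0.5142, -0.3013, 0.1115]
orientation: [-1.209, 1.211, 1.209]
ft_force: [-11.3, 5.2, 31.7]
opening: -0.0
```

At the stop (32 N). Hold and check.

arm_command(steps=[{"delta_pos": [-0.001,0,0],"rot": [0,0,0]},{"delta_pos": [-0.001,0,0],"rot": [0,0,0]},{"delta_pos": [-0.001,0,0],"rot": [0,0,0]},{"delta_pos": [-0.001,0,0],"rot": [0,0,0]},{"delta_pos": [-0.001,0,0],"rot": [0,0,0]},{"delta_pos": [-0.001,0,0],"rot": [0,0,0]},{"delta_pos": [-0.001,0,0],"rot": [0,0,0]},{"delta_pos": [-0.001,0,0],"rot": [0,0,0]}])

```text
time_s: 26.25
position: [0.5142, -0.3013, 0.1118]
orientation: [-1.209, 1.211, 1.209]
ft_force: [-7.3, 3.5, 21.6]
opening: -0.0004
```

Run:
```python
from h import *
np.set_printoptions(precision=4,suppress=True)
togo([.516,-.299,.2],90)
d=shot("wrist");P=cloud(d);cv2.imwrite("pics/w19.png",d["pixels"])
t=((mask(d,18,36,100,40)>0)|(P[...,2]>.028))&(np.hypot(P[...,0]-.54,P[...,1]+.31)<.07)&(P[...,2]>.025)&(P[...,2]<.06)
q=P[t]; c=np.linalg.lstsq(np.c_[q[:,:2],np.ones(len(q))],q[:,2],rcond=None)[0]
print(len(q),c,"tilt",np.arctan(np.hypot(*c[:2])))
d=tin("yel",.051,np.array([.61,-.047]),name="scene");up("pics/s19.png",d,100,120,300,270,4)
tin("yel",.051,np.array([.61,-.047]),name="top")
```

```text
t 26.25 pos [ 0.5142 -0.3013  0.1118] open -0.0004 F [-7.3  3.5 21.6]
axes x [-0.001 -0.001 -1.   ] y [-1.     0.     0.001] z [ 0.     1.    -0.001] q [-0.66  0.48 -0.2   0.89 -0.   -0.66]
delta_pos [-0.0882 -0.0017  0.0022] rot [-0.02 -0.05 -0.07]
9469 [-0.0292  0.0213  0.0614] tilt 0.03618227308174126
scene yel px [226. 210.] 257 rim (96, array([ 0.6111, -0.0452]), 0.0328, 'lsq', array([ 0.6114, -0.045 ]), 0.0302, np.float64(0.0543)) all z 0.003 0.054
top yel px [276. 177.] 134 rim (76, array([ 0.6086, -0.0482]), 0.032, 'lsq', array([ 0.6088, -0.0481]), 0.0301, np.float64(0.055)) all z 0.004 1.081
```

View pics/s19.png

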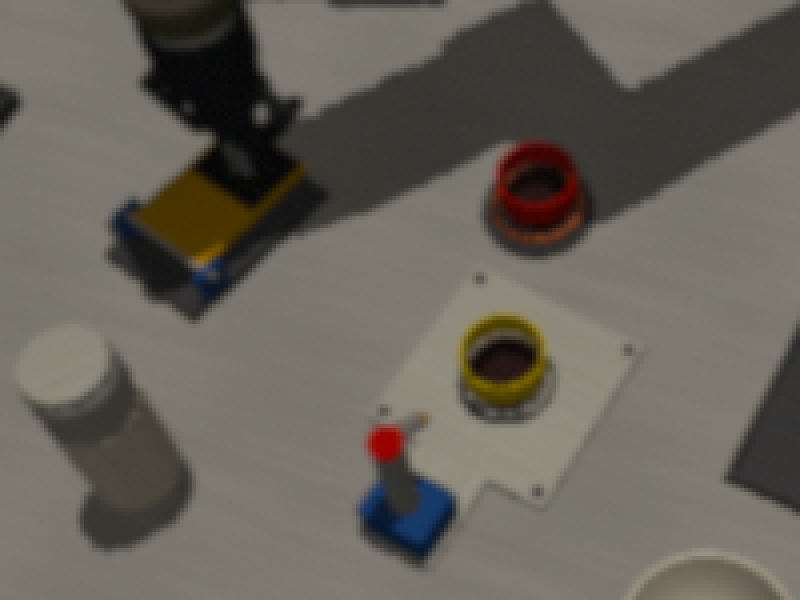

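Treadle at stop (tilt 0.036), yellow centred (502,360), red in the stand (538,185). Release and return.

arm_command(steps=[{"delta_pos": [-0.012,0,0],"rot": [0,0,0]},{"delta_pos": [-0.03,0,0],"rot": [0,0,0]},{"delta_pos": [-0.06,0,0],"rot": [0,0,0]},{"delta_pos": [-0.09,0,0],"rot": [0,0,0]},{"delta_pos": [-0.095,-0.015,0.037],"rot": [0,0,0]},{"delta_pos": [-0.095,-0.03,0.077],"rot": [0,0,0]},{"delta_pos": [-0.095,-0.045,0.117],"rot": [0,0,0]},{"delta_pos": [-0.095,-0.06,0.157],"rot": [0,0,0]}])

```text
time_s: 27.2
position: [0.5757, -0.1432, 0.2041]
orientation: [-1.209, 1.209, 1.208]
ft_force: [0.7, 0.6, -0.0]
opening: -0.0001
```

arm_command(steps=[{"delta_pos": [0,-0.015,0.037],"rot": [0,0,0]},{"delta_pos": [0,-0.03,0.075],"rot": [0,0,0]},{"delta_pos": [0,-0.037,0.096],"rot": [0,0,0]},{"delta_pos": [0,-0.037,0.096],"rot": [0,0,0]},{"delta_pos": [0,-0.037,0.096],"rot": [0,0,0]}], claw=0.0854)

```text
time_s: 27.7
position: [0.6122, -0.0481, 0.2038]
orientation: [-1.21, 1.209, 1.211]
ft_force: [-0.2, -0.3, -0.3]
opening: 0.0722
```

Run:
```python
from h import *
d=tin("yel",.051,np.array([.61,-.047]))
cv2.imwrite("pics/w20.png",d["pixels"])
togo([.611,-.0475,.104],90)
```

```text
wrist yel px [260. 198.] 1654 rim (828, array([ 0.6106, -0.0479]), 0.032, 'lsq', array([ 0.6102, -0.0477]), 0.0301, np.float64(0.0514)) all z 0.002 0.272
t 27.75 pos [ 0.6121 -0.0488  0.2039] open 0.0791 F [ 0.8  0.7 -0.1]
axes x [-0.001 -0.    -1.   ] y [-1.    -0.     0.001] z [-0.  1. -0.] q [-0.21  0.43 -0.03  1.11 -0.   -0.21]
delta_pos [0.0999 0.001  0.0014] rot [ 0.   -0.02 -0.04]
```

View pics/w20.png

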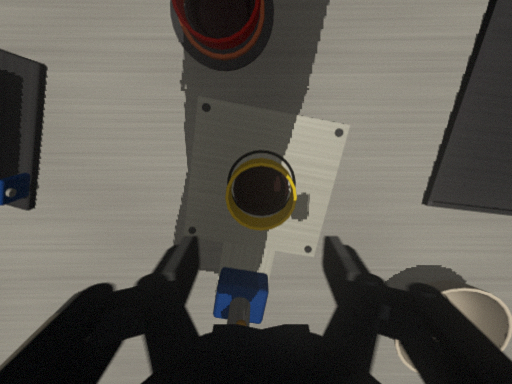

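Yellow still in place at (260,193). Descend to 0.103 and grasp.

arm_command(steps=[{"delta_pos": [0.03,0.001,0.001],"rot": [0,0,0]},{"delta_pos": [0.06,0.001,0.001],"rot": [0,0,0]},{"delta_pos": [0.08,0.001,0.001],"rot": [0,0,0]},{"delta_pos": [0.095,0.001,0.001],"rot": [0,0,0]},{"delta_pos": [0.1,0.001,0.001],"rot": [0,0,0]},{"delta_pos": [0.1,0.001,0.001],"rot": [0,0,0]}])

```text
time_s: 28.35
position: [0.6106, -0.0485, 0.1037]
orientation: [-1.207, 1.211, 1.209]
ft_force: [-0.7, -0.5, 0.2]
opening: 0.0856
```

arm_command(steps=[{"delta_pos": [0,0,0],"rot": [0,0,0]},{"delta_pos": [0,0,0],"rot": [0,0,0]},{"delta_pos": [0,0,0],"rot": [0,0,0]},{"delta_pos": [0,0,0],"rot": [0,0,0]},{"delta_pos": [0,0,0],"rot": [0,0,0]},{"delta_pos": [-0.02,0,0],"rot": [0,0,0]},{"delta_pos": [-0.06,0,0],"rot": [0,0,0]},{"delta_pos": [-0.1,0,0],"rot": [0,0,0]}], claw=0.05, squeeze=25)

```text
time_s: 29.15
position: [0.6106, -0.0472, 0.2047]
orientation: [-1.208, 1.21, 1.211]
ft_force: [1.5, -0.2, -0.9]
opening: 0.0634
```

Run:
```python
from h import *
togo([.4575,-.080,.2],90)
s=status.sense()
d=tin("yel",s["position"][2]-.052)
tin("red",.052,np.array([.457,-.08]))
```

```text
t 29.15 pos [ 0.6106 -0.0472  0.2047] open 0.0634 F [ 1.5 -0.2 -0.9]
axes x [-0.002  0.    -1.   ] y [-1.    -0.     0.002] z [-0.  1.  0.] q [-0.21  0.43 -0.03  1.11  0.   -0.21]
delta_pos [ 0.005   0.1531 -0.0328] rot [ 0.02  0.03 -0.12]
wrist yel px [260. 253.] 5756 rim (1838, array([ 0.6094, -0.0472]), 0.0324, 'lsq', array([ 0.609, -0.047]), 0.0302, np.float64(0.15)) all z -0.003 0.273
wrist red px [221.  28.] 1125 rim (558, array([ 0.463 , -0.0797]), 0.0309, 'lsq', array([ 0.4578, -0.0799]), 0.0302, np.float64(0.0532)) all z 0.003 0.281
```

arm_command(steps=[{"delta_pos": [0,0.04,-0.009],"rot": [0,0,0]},{"delta_pos": [0,0.08,-0.018],"rot": [0,0,0]},{"delta_pos": [0,0.12,-0.026],"rot": [0,0,0]},{"delta_pos": [0,0.152,-0.033],"rot": [0,0,0]},{"delta_pos": [0.02,0.152,-0.033],"rot": [0,0,0]},{"delta_pos": [0.04,0.152,-0.033],"rot": [0,0,0]},{"delta_pos": [0.043,0.152,-0.033],"rot": [0,0,0]},{"delta_pos": [0.043,0.152,-0.033],"rot": [0,0,0]}])

```text
time_s: 30.05
position: [0.4588, -0.0802, 0.1609]
orientation: [-1.208, 1.21, 1.211]
ft_force: [-0.2, -0.2, -0.6]
opening: 0.0632
```

Run:
```python
from h import *
togo([.4575,-.080,.15],90)
s=status.sense()
d=tin("yel",s["position"][2]-.052);cv2.imwrite("pics/w21.png",d["pixels"])
e=tin("red",.052,np.array([.457,-.08]))
# red arc top region: outer rim points only
m=mask(d,-8,6,100,40);P=cloud(d)
q=P[(m>0)&(abs(P[...,2]-.052)<.004)];print(len(q),q.min(0),q.max(0))
```

```text
t 30.05 pos [ 0.4588 -0.0802  0.1609] open 0.0632 F [-0.2 -0.2 -0.6]
axes x [-0.002  0.001 -1.   ] y [-1.    -0.     0.002] z [-0.     1.     0.001] q [-0.35  0.2  -0.47  0.9   0.   -0.35]
delta_pos [0.0109 0.0013 0.0002] rot [ 0.02  0.03 -0.09]
wrist yel px [260. 253.] 5812 rim (1848, array([ 0.4575, -0.0801]), 0.0324, 'lsq', array([ 0.4572, -0.08  ]), 0.0302, np.float64(0.1062)) all z -0.002 0.23
wrist red px [260. 180.] 922 rim (526, array([ 0.4485, -0.0801]), 0.0301, 'lsq', array([ 0.4559, -0.0802]), 0.0297, np.float64(0.0522)) all z 0.004 0.23
470 [ 0.42489568 -0.11078622  0.04808523] [ 0.44919208 -0.05003346  0.05266907]
```

View pics/w21.png

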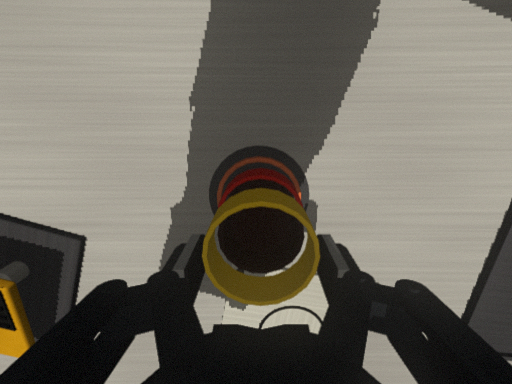

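Yellow is aligned above red (both columns ≈260). Lowering 34 mm to nest.

arm_command(steps=[{"delta_pos": [0.008,0,0],"rot": [0,0,0]},{"delta_pos": [0.015,0,0],"rot": [0,0,0]},{"delta_pos": [0.021,0,0],"rot": [0,0,0]},{"delta_pos": [0.027,0,0],"rot": [0,0,0]},{"delta_pos": [0.031,0,0],"rot": [0,0,0]},{"delta_pos": [0.032,0,0],"rot": [0,0,0]},{"delta_pos": [0.032,0,0],"rot": [0,0,0]}])

```text
time_s: 30.85
position: [0.4595, -0.0805, 0.1313]
orientation: [-1.21, 1.208, 1.208]
ft_force: [-6.4, 2.7, 19.0]
opening: 0.0635
```

Run:
```python
from h import *
togo([.4575,-.080,.129],90)
d=tin("yel",.077);cv2.imwrite("pics/w22.png",d["pixels"])
```

```text
t 30.85 pos [ 0.4595 -0.0805  0.1313] open 0.0635 F [-6.4  2.7 19. ]
axes x [ 0.001 -0.    -1.   ] y [-1.    -0.    -0.001] z [-0.  1. -0.] q [-0.35  0.24 -0.51  0.82 -0.   -0.35]
delta_pos [0.0023 0.002  0.0005] rot [ 0.02 -0.03  0.07]
wrist yel px [260. 254.] 5705 rim (2429, array([ 0.4591, -0.0804]), 0.0332, 'lsq', array([ 0.4577, -0.0803]), 0.0301, np.float64(0.0771)) all z -0.002 0.2
```

View pics/w22.png

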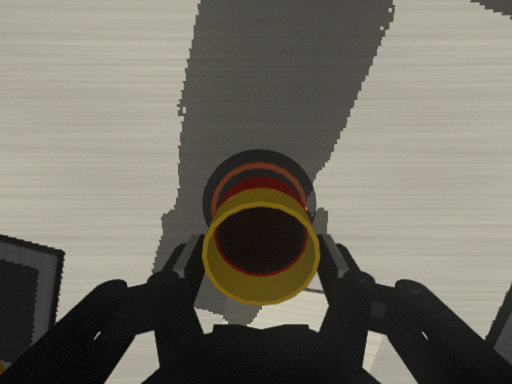

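Rim at ≈0.076–0.077 m with 19 N: seated. Release and rise.

arm_command(steps=[{"delta_pos": [-0.002,0,0],"rot": [0,0,0]},{"delta_pos": [-0.002,0,0],"rot": [0,0,0]},{"delta_pos": [-0.002,0,0],"rot": [0,0,0]},{"delta_pos": [-0.002,0,0],"rot": [0,0,0]},{"delta_pos": [-0.025,0,0],"rot": [0,0,0]},{"delta_pos": [-0.06,0,0],"rot": [0,0,0]},{"delta_pos": [-0.1,0,0],"rot": [0,0,0]},{"delta_pos": [-0.1,0,0],"rot": [0,0,0]}], claw=0.0854)

```text
time_s: 31.7
position: [0.4619, -0.0814, 0.2341]
orientation: [-1.215, 1.205, 1.202]
ft_force: [0.9, 0.7, 0.6]
opening: 0.0851
```

Run:
```python
from h import *
np.set_printoptions(precision=4,suppress=True)
d=tin("yel",.076,np.array([.457,-.08]));cv2.imwrite("pics/w23.png",d["pixels"])
P=cloud(d);m=mask(d,20,34,110,40);q=P[(m>0)&(np.hypot(P[...,0]-.457,P[...,1]+.08)<.04)&(P[...,2]>.071)]
c=np.linalg.lstsq(np.c_[q[:,:2]-[.457,-.08],np.ones(len(q))],q[:,2],rcond=None)[0];print("rim plane",len(q),c)
d=tin("yel",.076,np.array([.457,-.08]),name="scene");up("pics/s23.png",d,100,100,300,250,4)
t=(mask(d,18,36,100,40)>0);P=cloud(d);t&=(np.hypot(P[...,0]-.54,P[...,1]+.31)<.09)&(P[...,2]>.02)
q=P[t];c=np.linalg.lstsq(np.c_[q[:,:2],np.ones(len(q))],q[:,2],rcond=None)[0];print("treadle tilt",np.arctan(np.hypot(*c[:2])))
togo([.45,-.08,.25],90)
```

```text
wrist yel px [262. 192.] 1420 rim (829, array([ 0.4566, -0.0801]), 0.032, 'lsq', array([ 0.4562, -0.0802]), 0.03, np.float64(0.0776)) all z -0.003 0.302
rim plane 787 [0.0119 0.0022 0.0745]
scene yel px [234. 160.] 254 rim (98, array([ 0.4574, -0.0785]), 0.0331, 'lsq', array([ 0.4576, -0.0775]), 0.0302, np.float64(0.0804)) all z -0.003 0.942
treadle tilt 0.3063252172931776
t 31.8 pos [ 0.4599 -0.0807  0.2299] open 0.0855 F [-0.3  0.7 -0.5]
axes x [ 0.002 -0.001 -1.   ] y [-1.    -0.    -0.002] z [-0.     1.    -0.001] q [-0.35  0.14 -0.36  1.07 -0.   -0.35]
delta_pos [-0.0201  0.0099  0.0007] rot [ 0.01 -0.05  0.12]
```

View pics/w23.png

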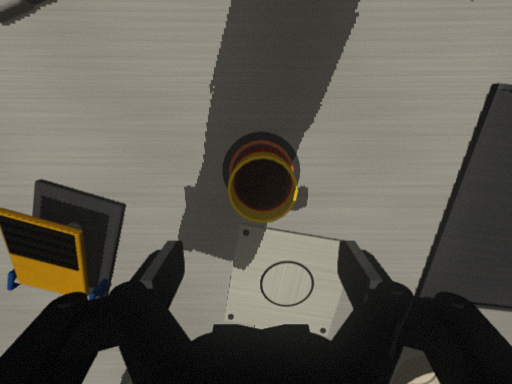

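View pics/s23.png

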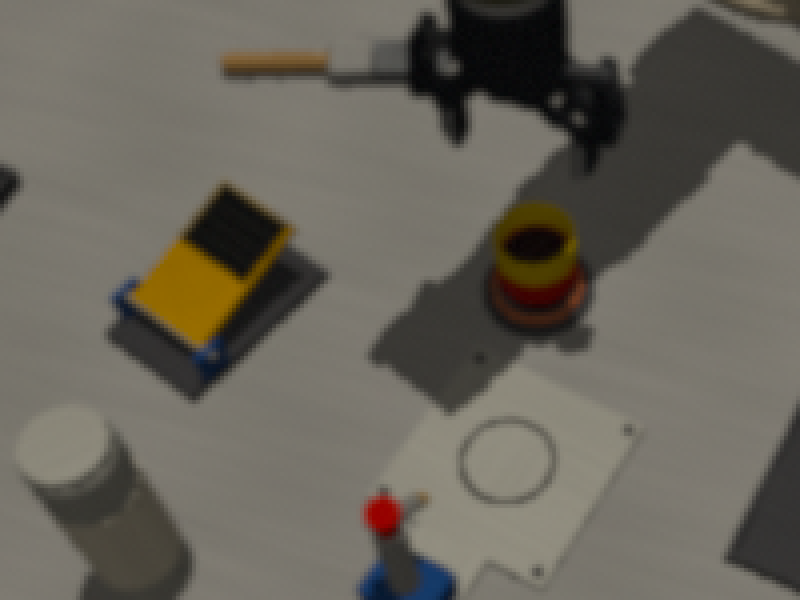

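Yellow sits fully on red in the stand (wrist (262,187), scene crop (537,250)), rim level within 0.012 rad, treadle up (tilt 0.306 measured, rest is 0.30). Rising clear, then a last look and hand in.

arm_command(steps=[{"delta_pos": [-0.03,0,0],"rot": [0,0,0]},{"delta_pos": [-0.05,0,0],"rot": [0,0,0]},{"delta_pos": [-0.05,0,0],"rot": [0,0,0]},{"delta_pos": [-0.05,0,0],"rot": [0,0,0]},{"delta_pos": [-0.05,0,0],"rot": [0,0,0]}])

```text
time_s: 32.3
position: [0.4585, -0.0802, 0.2774]
orientation: [-1.207, 1.211, 1.212]
ft_force: [0.4, -0.5, 0.3]
opening: 0.0851
```

Run:
```python
from h import *
from cell import workorder
tin("yel",.076,np.array([.457,-.08]));tin("yel",.076,np.array([.457,-.08]),name="scene")
togo([.45,-.08,.25],90)
print(workorder.sign_off())
```

```text
wrist yel px [260. 185.] 949 rim (583, array([ 0.4565, -0.0799]), 0.032, 'lsq', array([ 0.4562, -0.0802]), 0.03, np.float64(0.0771)) all z -0.003 0.346
scene yel px [233. 160.] 256 rim (101, array([ 0.4566, -0.0769]), 0.0332, 'lsq', array([ 0.4578, -0.0776]), 0.0302, np.float64(0.0807)) all z -0.004 0.081
t 32.4 pos [ 0.4586 -0.0802  0.2778] open 0.0852 F [-0.3 -0.7 -0.7]
axes x [-0.003  0.001 -1.   ] y [-1.    -0.     0.003] z [-0.     1.     0.001] q [-0.35  0.11 -0.27  1.19 -0.   -0.35]
delta_pos [0.0278 0.0086 0.0002] rot [ 0.01  0.05 -0.15]
the job is handed in; nothing more can be done
None
```

Only the red and yellow tins were present. I set each on the mark, held the treadle at its stop for about a second, then put red in the stand and nested yellow in it. The job was handed in at 32 s.

**Last checks:**
- **Stack:** centred at about (0.457, −0.080), within about 3 mm of my stand estimates. The rim is at about 0.076 m, as expected for two nested tins, and level to about 0.012 rad.
- **Treadle:** tilted 0.31 rad from level, which is its rest position. It read 0.036–0.042 rad during the presses, so it reached the stop.
- **Bystanders:** the can, bowl and brush were not touched.

**Things that went wrong or disagreed:**
- Red was knocked about 26 mm off the mark after its treadle press. A check at the end of the hold still showed it centred, so I picked it up from its new spot and did not clean it again.
- The scene camera's treadle fit during the first press was useless because the arm hid part of the treadle. I relied on the wrist view and the force instead.
- The camera views disagreed by 2–5 mm on the stand centre, which is well inside the 14 mm tolerance.

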